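# Unstack the soldering kit into its trays

### The arm

A 6-joint arm with a two-finger parallel gripper is mounted at the origin on a cart in front of the work surface, level with it; the furniture and walls round the work are solid. World frame = base frame: x ahead of the robot, y to its left, z up, the work surface at z = 0. Lengths are in mm, angles in rad, forces in N, time in s.
With the tool pointing down it reaches from about 300 to 950 mm from the base axis. Payload 3.1 kg.
Tool frame: the origin (TCP) lies on the front face of the gripper's body, between the roots of the fingers; the fingertips stand 73 mm ahead of it and the grasp point (between the pads) lies 54 mm ahead of it; z points along the fingers, y is the line along which they close (so a half turn about z gives the same grasp; the last joint's range is limited). The gripper opens to 85 mm and grips with 20 to 120 N. Pads are 22 mm wide; open, the fingers measure 114 mm over their backs; the gripper's body (76 mm by 85 mm) begins 54 mm behind the grasp point. The pads swing forward as they close: fully open they stand 13 mm farther back than shut.
Start: joints at [1.221, 0.308, 1.634, -0, 1.2, -0.07], TCP at [172.628, 600.693, 303.872] pointing down, gripper open.
Joint ranges: [-3.06, 3.06], [-0.79, 1.96], [0.05, 2.63], [-1.19, 4.34], [0.05, 2.64], [-2.94, 2.94]. Speed limits (rad/s): [2.79, 2.79, 3.14, 3.14, 3.14, 3.14].

### API

Orientations are given as a unit quaternion [w, x, y, z].
In Python, from cell import * gives the robot as it stands.
- The arm moves only by the tool arm_command, never from a script. Its argument "deltas" is one flat list of numbers, 6 for each row, row after row: the shift along the tool's x, y, z scaled (see below), then the turn, a rotation vector about the tool's x, y, z scaled (see below). A call has 1 to 20 rows; each row is the pose to reach, as a shift and turn from the pose commanded when the call began, along the tool's axes at that moment, turning the shorter way round; what a row does not reach only later rows make up. The controller multiplies each number of a shift by 0.12 m and each number of a turn by 180 degrees. A row lasts 1/10 s, in which the tool goes at most 50 mm and 8.59 degrees, less where a joint would pass 70% of its speed; a pose out of reach is approached as far as the arm can. A call with a number of a shift or a turn outside -1 to 1 is refused whole. A call with a gripper value outside its range is refused whole. "fingers" is the closure, from 0 (fully open) to 1 (shut), set as the call begins (left out, the last holds). The fingers move at their own pace and stop on an object; "newtons" is the grip in N (left out, the last holds). Time passes only in rows, so rows that repeat a pose let the fingers close. It gives the time, the measured TCP pose, the force, the opening and the grip force at its end, in the units of the state.
- sense(): the state, without advancing time (a new reading comes with each control period).
- camera(name): name is "side" or "top" or "wrist"; returns the picture (480x640x3 uint8, blue, green, red); there is no depth.
- camera_params(name): a dict with "camera_matrix" (3x3 intrinsics, pixels), "eye" and "orientation" of the camera in the world. Camera axes: x right, y up, looking along -z (the intrinsics and any distortion apply to the point x, -y, -z); pixel columns grow to the right and rows downward; lengths in mm; the calibration is good to about 2 mm. A picture is of the moment at which its call begins: read the wrist's pose just before it. camera_params takes no time and is no camera call; for the wrist camera it gives the pose at the moment of the call.
- job_done(): hands the job in; it is judged then, once.
The state is a dict: "time": time; "qpos": joint angles; "joint_velocities": joint speeds; "effort": joint torques, N m; "ee_pos": TCP position; "orientation": TCP orientation; "wrist_force": force on the tool from outside, world axes, zero at the start; "moment": the same for the moment, N m; "width": finger opening in mm; "finger_force": force on a finger pad.
Only numpy, scipy, OpenCV 4.12 (cv2) and the standard library are available. Lean on these libraries where they do the work, as an engineer would, in place of code of your own. Each camera call takes 0.05 s, during which the arm holds its last target. There are 200 camera calls.

### The job

The soldering kit has been piled up on the firebrick. Take the pile apart from the top down, one piece at a time, and set each piece down gently in the shallow tray that fits it (cream pot in the small round green one, charcoal block in the small yellow one, steel block in the blue one, firebrick in the long aluminium one), lying flat inside the lip, centred and squarely lengthwise, the pot upright. Do not disturb the red glue bottle and the solder spool.

Things in the scene. Friction and masses are not known exactly. Their poses are not given: they have to be found in the camera images.
- firebrick: brownish, mottled firebrick, the bottom of the pile, lying on the bench: 60 x 190 x 34 mm, about 0.6 kg. Origin at the centre of its underside; y along its length, x across its 60 mm width (grip it there), z up
- steel_block: dark grey flat steel bench block lying on the firebrick, roughly lengthwise: 48 x 116 x 18 mm, up to 0.9 kg. Origin at the centre of its underside; y along its length, x across its 48 mm width, z up
- charcoal: black charcoal block in a holder, on one end of the steel block (either end), beside the pot with about 13 mm between: 40 wide (38 at the grip) x 52 x 24 mm. Origin at the centre of its underside; y along the 52 mm, along the steel block's length; x across the 40 mm width (grip it there), z up
- pot: small cream-coloured round lidded pot, standing on the other end of the steel block: 33 mm diameter, 34 mm high. Origin at the centre of its underside; z up
- brick_tray: long shallow aluminium tray with black rubber floor, inner pocket 80 x 210 mm, fixed to the bench; floor 3 mm thick, lip 7 mm high over the bench and 3 mm thick. Origin at the centre of its underside, on the bench; z up, y along its length
- block_tray: blue shallow tray with black rubber floor, inner pocket 68 x 136 mm, fixed to the bench; floor 3 mm thick, lip 7 mm high over the bench and 3 mm thick. Origin at the centre of its underside, on the bench; z up, y along its length
- charcoal_tray: small yellow shallow tray with black rubber floor, inner pocket 58 x 72 mm, fixed to the bench; floor 3 mm thick, lip 7 mm high over the bench and 3 mm thick. Origin at the centre of its underside, on the bench; z up, y along its length
- pot_tray: small round green tray, inner diameter 53 mm, outer 60 mm, fixed to the bench; floor 3 mm thick, lip 7 mm high over the bench and 3.5 mm thick. Origin at the centre of its underside, on the bench; z up
- glue: bystander: red glue bottle with a pointed tip, standing behind the trays, 27 mm diameter, 60 mm high. Origin at the centre of its underside
- spool: bystander: spool of solder wire with black flanges, standing behind the trays, 43 mm diameter, 26 mm high. Origin at the centre of its underside. (Room to mind: a white magnifier lamp disc hangs some 0.47 m over the bench behind the middle of the work, from x = 0.64 m back, and a thin black lamp post stands at x 0.48, y 0.33; draw the arm in before swinging sideways)
Mind the look-alikes: they are no part of the job. Of the things shaped like the pot, the cream one is meant.

How it is judged:
By the outcome, as a careful person would: the job done as asked, in the order asked, and still so for the second after the job is handed in, with the robot touching nothing.
It also fails if it takes over 128 s, if anything falls off the work surface, if the arm or the gripper's body presses on something with over 40 N, if the wrist force passes 120 N, or if a joint passes its speed limit or range.

## Working session

There is one attempt and no reset: what is moved stays moved. The work goes in short steps, Python scripts to look and compute and a tool call to move; the robot and the scene stay as the last step left them, time stands still between calls to the robot, and variables do not carry over. Pictures are saved under pics/ and viewed, at most 18 in all, crops included, and the job is handed in when it is done.

Besides the shell and the picture viewer there is one more tool, called after "Call:" as name(argument=value, ...) on one line, values as JSON. arm_command: Moves the arm, as the interface text tells. Shifts and turns lie within -1 to 1; 1 stands for 0.12 m of shift or 180 degrees of turn. Its arguments: {"type":"object","properties":{"deltas":{"type":"array","items":{"type":"number"}},"fingers":{"type":"number"},"newtons":{"type":"number"}},"required":["deltas"]}

```bash
mkdir -p pics && ls
python3 - <<'E'
from cell import *
import cv2
s=sense();print({k:s[k] for k in('time','ee_pos','orientation','width','wrist_force')})
for n in("top","side"):
    p=camera_params(n);print(n,p)
    cv2.imwrite(f"pics/{n}0.png",camera(n))
print(camera_params("wrist"))
E
```

```text
pics
{'time': 0.0, 'ee_pos': array([172.41398038, 600.08072474, 302.64707427]), 'orientation': array([-2.23926600e-04,  1.39436735e-01,  9.90230342e-01, -1.10325411e-03]), 'width': 85.42859092787937, 'wrist_force': array([ 0.44724588, -0.27043047,  0.69926654])}
top {'camera_matrix': array([[531.29776318,   0.        , 319.44025865],
       [  0.        , 531.29776318, 238.56739019],
       [  0.        ,   0.        ,   1.        ]]), 'eye': array([ 409.98070191,  -87.88393945, 1190.56561632]), 'orientation': array([-0.70168159, -0.05228015,  0.05451983,  0.70847535])}
side {'camera_matrix': array([[487.71453124,   0.        , 325.61331679],
       [  0.        , 487.71453124, 235.66568445],
       [  0.        ,   0.        ,   1.        ]]), 'eye': array([187.93018067, 518.7875673 , 551.74340038]), 'orientation': array([-0.25335701, -0.13241784,  0.46323858,  0.8388598 ])}
{'camera_matrix': array([[423.94404379,   0.        , 318.85594707],
       [  0.        , 423.94404379, 239.22021477],
       [  0.        ,   0.        ,   1.        ]]), 'eye': array([ 94.16187713, 622.68117969, 372.14075901]), 'orientation': array([ 0.78846302, -0.12900531, -0.09603503,  0.59368424])}
```

View pics/top0.png

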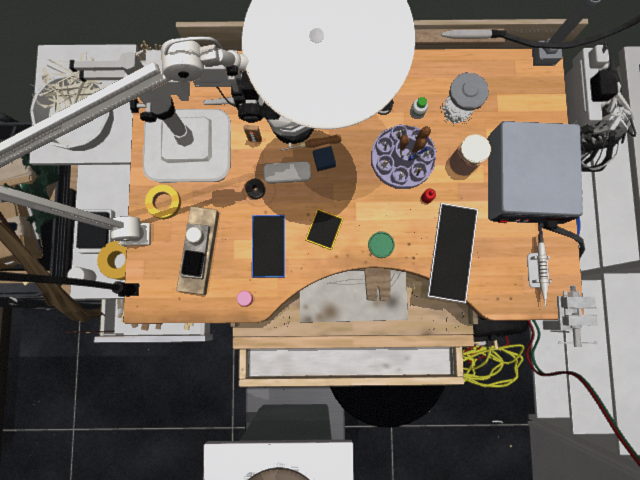

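View pics/side0.png

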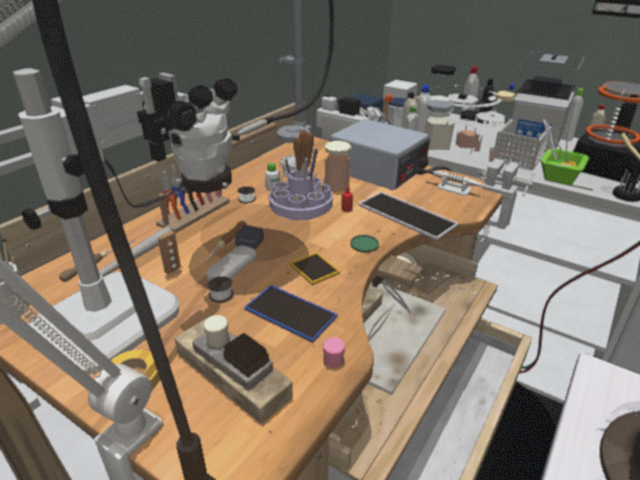

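```bash
cat > h.py <<'E'
import numpy as np, cv2
from scipy.spatial.transform import Rotation as Ro
def rot(q): return Ro.from_quat([q[1],q[2],q[3],q[0]])
def ray(p,uv):
    K=p['camera_matrix'];R=rot(p['orientation'])
    x=(uv[0]-K[0,2])/K[0,0];y=(uv[1]-K[1,2])/K[1,1]
    return np.array(p['eye']),R.apply([x,-y,-1])
def onplane(p,uv,z):
    e,d=ray(p,uv);return e+d*(z-e[2])/d[2]
def tri(views):
    A=np.zeros((3,3));b=np.zeros(3)
    for p,uv in views:
        e,d=ray(p,uv);d=d/np.linalg.norm(d);M=np.eye(3)-np.outer(d,d);A+=M;b+=M@e
    X=np.linalg.solve(A,b)
    res=[np.linalg.norm(np.cross(X-ray(p,u)[0],ray(p,u)[1]/np.linalg.norm(ray(p,u)[1]))) for p,u in views]
    return X,max(res)
def proj(p,X):
    K=p['camera_matrix'];c=rot(p['orientation']).inv().apply(np.array(X)-p['eye'])
    return np.array([K[0,0]*c[0]/-c[2]+K[0,2],K[1,1]*c[1]/c[2]+K[1,2]])
E
python3 - <<'E'
from cell import *
from h import *
P={n:camera_params(n) for n in("top","side")}
pt={'pot top':((194,234),(217,327)),'blue':((268,246),(291,311)),'yellow':((323,229),(317,268)),'green':((381,245),(365,243)),'glue':((429,196),(347,200)),'alu':((454,252),(407,215)),'spool':((255,188),(220,288)),'pink':((245,298),(333,350))}
for k,(a,b) in pt.items():
    X,r=tri([(P['top'],a),(P['side'],b)]);print(k,X.round(),round(r,1),onplane(P['top'],a,5).round())
for X in([480,330,0],[480,330,200]): print(proj(P['top'],X),proj(P['side'],X))
a=cv2.imread('pics/top0.png')[180:330,130:290];b=cv2.imread('pics/side0.png')[290:430,150:360]
a=cv2.resize(a,None,fx=3.5,fy=3.5,interpolation=2);b=cv2.resize(b,None,fx=1.0,fy=1.0)
b=cv2.resize(cv2.imread('pics/side0.png')[290:430,150:360],(240*1,160))
cv2.imwrite('pics/pile.png',a)
w=camera("wrist");cv2.imwrite('pics/w0.png',w)
E
```

```text
pot top [591. 173.  75.] 1.5 [604. 191.   5.]
blue [574.  23.   3.] 0.5 [575.  23.   5.]
yellow [ 610. -102.    3.] 3.3 [ 612. -101.    5.]
green [ 575. -232.    2.] 0.4 [ 575. -231.    5.]
glue [ 683. -340.   21.] 0.4 [ 687. -344.    5.]
alu [ 558. -398.   -5.] 0.8 [ 557. -395.    5.]
spool [707.  53.  13.] 0.2 [709.  54.   5.]
pink [459.  72.  19.] 0.5 [459.  74.   5.]
[130.62723337 289.6447782 ] [197.54795508 490.293981  ]
[ 93.11072165 283.66825341] [170.1408351  369.51152023]
```

View pics/pile.png

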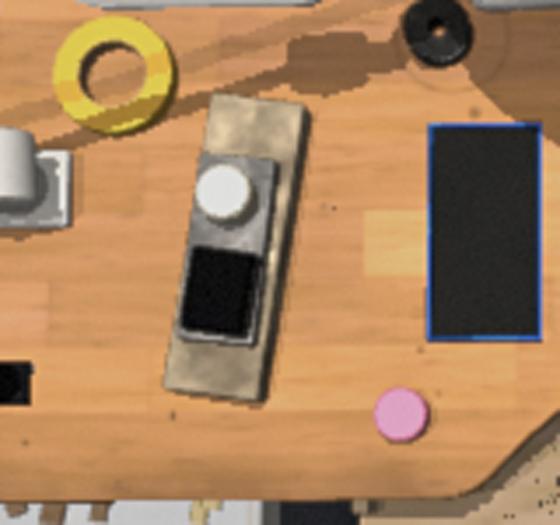

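The pile's top pot is the cream one at top-view (194,234). The look-alikes are the pink pot at (245,298), the black spool at (255,188) and the large jar at (475,150). Only the one on the steel block beside the black charcoal fits, and the crop confirms it: cream disc at crop (223,190), charcoal at (220,290). I'll draw the arm in first, then swing across.

Call:
arm_command(deltas=[-0.02, -0.2, 0, 0, 0, 0, -0.05, -0.45, 0, 0, 0, 0, -0.08, -0.7, 0, 0, 0, 0, -0.1, -0.83, 0, 0, 0, 0], fingers=0, newtons=40)

```text
time: 0.55
ee_pos: [156.0, 499.2, 303.0]
orientation: [-0.0, 0.139, 0.99, -0.001]
wrist_force: [0.2, 0.1, 0.3]
width: 85.5
finger_force: 0.0
```

Call:
arm_command(deltas=[-0.03, -0.25, 0, 0, 0, 0, -0.06, -0.5, 0, 0, 0, 0, -0.08, -0.7, 0, 0, 0, 0, -0.1, -0.83, 0, 0, 0, 0])

```text
time: 0.95
ee_pos: [140.0, 400.6, 303.3]
orientation: [-0.0, 0.139, 0.99, -0.001]
wrist_force: [0.6, -0.2, 0.6]
width: 85.5
finger_force: 0.0
```

Call:
arm_command(deltas=[-0.2, -0.12, 0, 0, 0, 0, -0.45, -0.26, 0, 0, 0, 0, -0.7, -0.4, 0, 0, 0, 0, -0.9, -0.53, 0, 0, 0, 0])

```text
time: 1.35
ee_pos: [227.6, 310.4, 303.8]
orientation: [0.0, 0.139, 0.99, -0.0]
wrist_force: [0.6, 0.3, 0.9]
width: 85.6
finger_force: 0.0
```

Call:
arm_command(deltas=[-0.2, -0.12, 0, 0, 0, 0, -0.45, -0.26, 0, 0, 0, 0, -0.7, -0.4, 0, 0, 0, 0, -0.9, -0.53, 0, 0, 0, 0])

```text
time: 1.75
ee_pos: [314.0, 219.4, 303.9]
orientation: [0.0, 0.14, 0.99, 0.0]
wrist_force: [-0.8, 0.0, 0.8]
width: 85.5
finger_force: 0.0
```

Call:
arm_command(deltas=[-0.2, -0.12, 0, 0, 0, 0, -0.45, -0.26, 0, 0, 0, 0, -0.7, -0.4, 0, 0, 0, 0, -0.9, -0.53, 0, 0, 0, 0])

```text
time: 2.15
ee_pos: [400.4, 128.4, 303.8]
orientation: [0.0, 0.14, 0.99, 0.0]
wrist_force: [0.7, 0.4, -0.8]
width: 85.4
finger_force: 0.0
```

```bash
cat > snap.py <<'E'
import sys,pickle
from cell import *
from h import *
n=sys.argv[1]
p=camera_params("wrist");im=camera("wrist")
cv2.imwrite(f'pics/{n}.png',im);pickle.dump(p,open(f'{n}.pkl','wb'))
print(p['eye'].round(1),rot(p['orientation']).apply([0,0,-1]).round(3),sense()['ee_pos'].round(1))
E
python3 snap.py wa
```

```text
[322.  150.9 373.2] [ 0.306 -0.088 -0.948] [402.8 126.2 304.2]
```

Call:
arm_command(deltas=[-0.18, 0.14, 0, 0, 0, 0, -0.36, 0.28, 0, 0, 0, 0, -0.54, 0.42, 0, 0, 0, 0, -0.71, 0.55, 0, 0, 0, 0, -0.71, 0.55, 0, 0, 0, 0, -0.71, 0.55, 0, 0, 0, 0])

```text
time: 2.8
ee_pos: [499.0, 169.7, 303.2]
orientation: [-0.001, 0.139, 0.99, -0.0]
wrist_force: [0.6, 0.7, -0.3]
width: 85.5
finger_force: 0.0
```

```bash
python3 snap.py wb && python3 -c "
import cv2,numpy as np
a=cv2.imread('pics/wa.png');b=cv2.imread('pics/wb.png')
cv2.imwrite('pics/wab.png',cv2.resize(np.vstack([a,b]),(400,600)) if 0 else cv2.resize(np.hstack([a,b]),(800,300),interpolation=3))"
```

```text
[420.8 192.1 372.7] [ 0.303 -0.088 -0.949] [498.5 169.5 303.2]
```

View pics/wab.png

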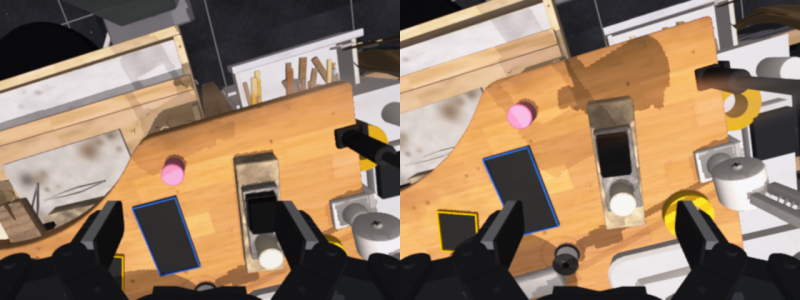

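Call:
arm_command(deltas=[0.2, 0.08, -0.16, 0, 0, 0, 0.39, 0.15, -0.33, 0, 0, 0, 0.39, 0.15, -0.33, 0, 0, 0, 0.39, 0.15, -0.33, 0, 0, 0])

```text
time: 3.25
ee_pos: [458.8, 199.7, 343.9]
orientation: [0.001, 0.139, 0.99, 0.0]
wrist_force: [0.4, -0.4, -1.3]
width: 85.2
finger_force: 0.0
```

```bash
python3 snap.py wc && python3 -c "
import cv2,numpy as np
a=cv2.imread('pics/wb.png')[140:380,280:440];b=cv2.imread('pics/wc.png')[160:400,240:440]
a=cv2.resize(a,None,fx=2.2,fy=2.2,interpolation=2);b=cv2.resize(b,None,fx=2.2,fy=2.2,interpolation=2)
cv2.imwrite('pics/wbc.png',np.hstack([a,b]));print(a.shape,b.shape)"
```

```text
[380.4 222.1 413.1] [ 0.307 -0.087 -0.948] [458.9 199.4 343.1]
(528, 352, 3) (528, 440, 3)
```

View pics/wbc.png

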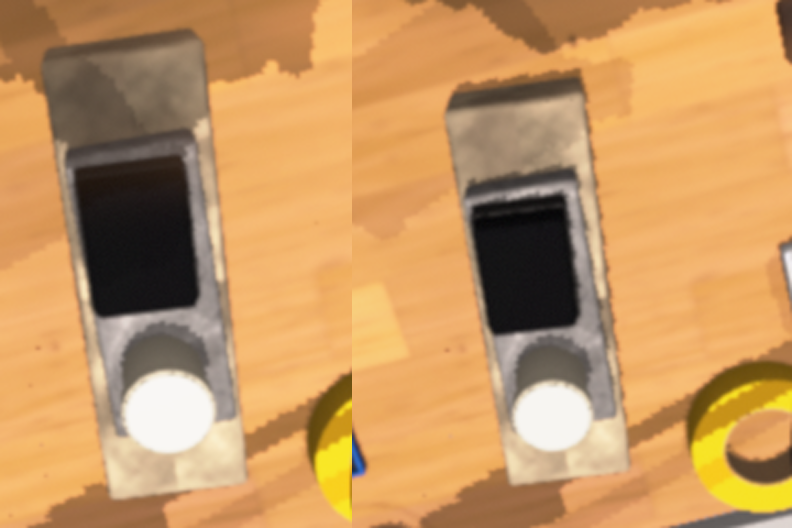

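The crop shows the cream lid at wb (357,327) and wc (331,348), with the charcoal at wb (342,248), on a grey steel block on the brick. Next I measure the lid height and position, the brick and charcoal yaw, and the trays.

```bash
cat > m1.py <<'E'
from cell import *
from h import *
import pickle
P={n:camera_params(n) for n in("top","side")}
for n in('wb','wc'):P[n]=pickle.load(open(n+'.pkl','rb'))
I={'top':cv2.imread('pics/top0.png'),'side':cv2.imread('pics/side0.png'),'wb':cv2.imread('pics/wb.png'),'wc':cv2.imread('pics/wc.png')}
def blob(m,near,k=0):
    m=m.astype(np.uint8)*255
    if k:m=cv2.morphologyEx(m,cv2.MORPH_CLOSE,np.ones((k,k)))
    cs,_=cv2.findContours(m,cv2.RETR_EXTERNAL,cv2.CHAIN_APPROX_NONE)
    cs=[c for c in cs if cv2.contourArea(c)>25]
    return max(cs,key=lambda c:cv2.pointPolygonTest(c,near,True))
def hsv(n):return cv2.cvtColor(I[n],cv2.COLOR_BGR2HSV)
if __name__=='__main__':
    v=[]
    for n,s in(('wb',(357,327)),('wc',(331,348))):
        h=hsv(n);c=blob((h[...,2]>215)&(h[...,1]<40),s);e=cv2.fitEllipse(c);print(n,e);v.append((P[n],e[0]))
    h=hsv('top');c=blob((h[...,2]>190)&(h[...,1]<60),(194,234));e=cv2.fitEllipse(c);print('top',e);
    print('lid wb+wc',tri(v),'\nall',tri(v+[(P['top'],e[0])]))
    # charcoal dark quads
    for n,s in(('wb',(342,248)),('wc',(317,280)),('top',(192,263))):
        h=hsv(n);c=blob(h[...,2]<50,s);r=cv2.minAreaRect(c);print('char',n,r)
        b=cv2.boxPoints(r);q=np.array([onplane(P[n],x,76) for x in b]);print(q.round(1)[:,:2].tolist(),q.mean(0).round(1))
    # trays from top
    h=hsv('top');H,S,V=h[...,0],h[...,1],h[...,2]
    for k,m,s in(('blue',(H>100)&(H<130)&(S>120),(268,246)),('yellow',(H>20)&(H<35)&(S>150)&(V>100),(323,229)),('green',(H>60)&(H<95)&(S>80),(381,245)),('alu',(S<40)&(V>150),(454,252))):
        c=blob(m,s,3);r=cv2.minAreaRect(c);q=np.array([onplane(P['top'],x,7) for x in cv2.boxPoints(r)])
        L=[np.linalg.norm(q[i]-q[i-1]) for i in(1,2)];i=1 if L[0]>L[1] else 2;d=q[i]-q[i-1]
        print(k,np.round(r[0],1),q.mean(0).round(1),np.round(L,1),'yaw',round(np.degrees(np.arctan2(d[1],d[0]))%180,1))
E
python3 m1.py
```

```text
wb ((356.3948669433594, 327.31378173828125), (35.507476806640625, 40.60901641845703), 86.89079284667969)
wc ((330.8758239746094, 349.2623596191406), (29.44130516052246, 34.40812683105469), 88.96678161621094)
top ((193.07264709472656, 233.9494171142578), (13.364508628845215, 14.455647468566895), 59.53884506225586)
lid wb+wc (array([589.73251248, 173.44920735,  84.46307635]), np.float64(0.039419124681375185)) 
all (array([590.52858319, 173.6114    ,  83.5945723 ]), np.float64(0.6977478939644793))
char wb ((342.0769348144531, 247.11538696289062), (67.47489929199219, 49.24178695678711), 82.87498474121094)
[[498.1, 165.6], [503.5, 200.8], [556.1, 194.0], [550.7, 156.9]] [527.1 179.3  76. ]
char wc ((318.45550537109375, 279.870849609375), (59.111366271972656, 42.50554656982422), 82.303955078125)
[[495.8, 166.8], [500.7, 202.5], [555.8, 194.7], [550.9, 157.2]] [525.8 180.3  76. ]
char top ((192.99998474121094, 263.0), (20.39607810974121, 23.533935546875), 11.309932708740234)
[[510.3, 199.8], [559.1, 191.5], [550.2, 149.1], [501.5, 157.7]] [530.3 174.5  76. ]
blue [267.7 245.5] [576.2  23.9   7. ] [139.7  71.8] yaw 179.6
yellow [323.9 228.9] [ 612.4 -102.9    7. ] [78.1 63.3] yaw 159.3
green [381. 244.] [ 576.7 -231.     7. ] [54.2 54.6] yaw 178.2
alu [353.  295.7] [ 461.9 -165.7    7. ] [239.6 109.7] yaw 91.0
```

```bash
cat > go.py <<'E'
import sys
from cell import *
from h import *
# go.py x y z [yaw of tool y] ...: deltas in tool axes/units from measured pose, tool held down
def go(t,yaw=None,s=None):
    s=s or sense();R=rot(s['orientation']);y0=R.apply([0,1,0]);cur=np.degrees(np.arctan2(y0[1],y0[0]))
    d=R.inv().apply(np.array(t)-s['ee_pos'])/120
    yaw=cur if yaw is None else yaw
    a=np.radians((yaw-cur+90)%180-90+ (cur))
    T=Ro.from_matrix(np.array([[np.sin(a),np.cos(a),0],[-np.cos(a),np.sin(a),0],[0,0,-1]]) if 1 else 0)
    r=(R.inv()*T).as_rotvec()/np.pi
    print(t,'d',d.round(3),'r',r.round(4),'cur yaw',cur.round(1))
if __name__=='__main__':
    a=[float(x) for x in sys.argv[1:]]
    go(a[:3],a[3] if len(a)>3 else None)
E
sed -i 's/ if 1 else 0)/)/' go.py
python3 go.py 590 173.5 200 82; python3 go.py 590 173.5 130 82
```

```text
Traceback (most recent call last):
  File "go.py", line 15, in <module>
    go(a[:3],a[3] if len(a)>3 else None)
    ~~^^^^^^^^^^^^^^^^^^^^^^^^^^^^^^^^^^
  File "go.py", line 10, in go
    T=Ro.from_matrix(np.array([[np.sin(a),np.cos(a),0],[-np.cos(a),np.sin(a),0],[0,0,-1]]))
  File "scipy/spatial/transform/_rotation.pyx", line 1143, in scipy.spatial.transform._rotation.Rotation.from_matrix
ValueError: Non-positive determinant (left-handed or null coordinate frame) in rotation matrix 0: [[ 0.99026807  0.1391731   0.        ]
 [-0.1391731   0.99026807  0.        ]
 [ 0.          0.         -1.        ]].
Traceback (most recent call last):
  File "go.py", line 15, in <module>
    go(a[:3],a[3] if len(a)>3 else None)
    ~~^^^^^^^^^^^^^^^^^^^^^^^^^^^^^^^^^^
  File "go.py", line 10, in go
    T=Ro.from_matrix(np.array([[np.sin(a),np.cos(a),0],[-np.cos(a),np.sin(a),0],[0,0,-1]]))
  File "scipy/spatial/transform/_rotation.pyx", line 1143, in scipy.spatial.transform._rotation.Rotation.from_matrix
ValueError: Non-positive determinant (left-handed or null coordinate frame) in rotation matrix 0: [[ 0.99026807  0.1391731   0.        ]
 [-0.1391731   0.99026807  0.        ]
 [ 0.          0.         -1.        ]].
```

x must be (-sin, cos).

```bash
sed -i 's/\[\[np.sin(a),np.cos(a),0\],\[-np.cos(a),np.sin(a),0\]/[[-np.sin(a),np.cos(a),0],[np.cos(a),np.sin(a),0]/' go.py
python3 go.py 590 173.5 200 82; python3 go.py 590 173.5 130 82
```

```text
[590.0, 173.5, 200.0] d [-1.109  0.094  1.193] r [-0.0002  0.0001 -0.0445] cur yaw 74.0
[590.0, 173.5, 130.0] d [-1.109  0.095  1.776] r [-0.0002  0.0001 -0.0445] cur yaw 74.0
```

Call:
arm_command(deltas=[-0.25, 0.02, 0.2, 0, 0, -0.01, -0.5, 0.04, 0.4, 0, 0, -0.02, -0.75, 0.06, 0.6, 0, 0, -0.03, -1, 0.08, 0.8, 0, 0, -0.044, -1, 0.08, 0.8, 0, 0, -0.044])

```text
time: 3.8
ee_pos: [577.8, 173.3, 240.9]
orientation: [-0.004, 0.072, 0.997, -0.002]
wrist_force: [-0.5, -0.4, -0.2]
width: 85.2
finger_force: 0.0
```

```bash
python3 go.py 590 173.5 190 82; python3 go.py 590 173.5 130 82
```

```text
[590.0, 173.5, 190.0] d [-0.104  0.018  0.424] r [-0.0013 -0.0025 -0.0014] cur yaw 81.8
[590.0, 173.5, 130.0] d [-0.108  0.02   0.923] r [-0.0013 -0.0025 -0.0014] cur yaw 81.8
```

Call:
arm_command(deltas=[-0.1, 0.02, 0.1, 0, 0, 0, -0.1, 0.02, 0.3, 0, 0, 0, -0.105, 0.02, 0.5, 0, 0, 0, -0.105, 0.02, 0.65, 0, 0, 0, -0.105, 0.02, 0.78, 0, 0, 0, -0.105, 0.02, 0.86, 0, 0, 0, -0.105, 0.02, 0.9, 0, 0, 0, -0.105, 0.02, 0.92, 0, 0, 0, -0.105, 0.02, 0.92, 0, 0, 0, -0.105, 0.02, 0.92, 0, 0, 0])

```text
time: 4.8
ee_pos: [590.9, 176.7, 138.0]
orientation: [0.001, 0.071, 0.997, 0.0]
wrist_force: [-0.3, -0.0, -0.2]
width: 85.1
finger_force: 0.0
```

```bash
python3 go.py 590 173.5 130 82; python3 snap.py wd; python3 -c "
from cell import *;import cv2;cv2.imwrite('pics/top1.png',camera('top'));
import numpy as np
cv2.imwrite('pics/wds.png',np.hstack([cv2.resize(cv2.imread('pics/wd.png'),(400,300),interpolation=3),cv2.resize(camera('side')[260:440,130:370],(400,300),interpolation=2)]))"
```

```text
[590.0, 173.5, 130.0] d [ 0.004 -0.028  0.067] r [ 0.0002  0.0005 -0.0006] cur yaw 81.9
[510.1 188.1 207.3] [ 0.316 -0.044 -0.948] [590.9 176.7 138. ]
```

View pics/wds.png

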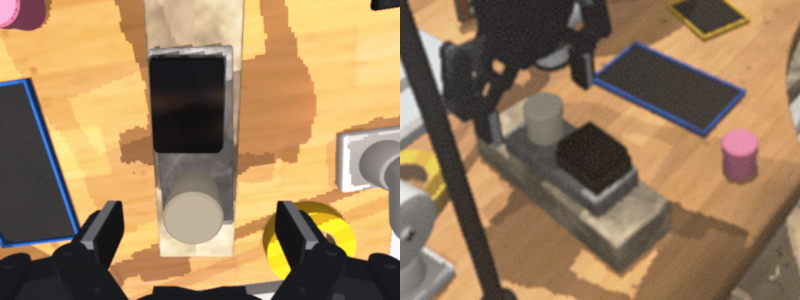

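Pot lid at half-scale pixel (193,215), centred between the fingers to about 3 mm. I'll correct that, then close.

Call:
arm_command(deltas=[0.004, -0.015, 0.03, 0, 0, 0, 0.004, -0.028, 0.06, 0, 0, 0, 0.004, -0.028, 0.067, 0, 0, 0, 0.004, -0.028, 0.067, 0, 0, 0])

```text
time: 5.35
ee_pos: [589.0, 173.1, 128.5]
orientation: [-0.001, 0.071, 0.997, -0.0]
wrist_force: [-0.0, 0.3, 0.6]
width: 85.2
finger_force: 0.0
```

Call:
arm_command(deltas=[0, 0, 0, 0, 0, 0, 0, 0, 0, 0, 0, 0, 0, 0, 0, 0, 0, 0, 0, 0, 0, 0, 0, 0, 0, 0, 0, 0, 0, 0, 0, 0, 0, 0, 0, 0, 0, 0, 0, 0, 0, 0, 0, 0, 0, 0, 0, 0], fingers=1, newtons=30)

```text
time: 6.15
ee_pos: [589.6, 173.4, 129.3]
orientation: [0.0, 0.071, 0.997, 0.0]
wrist_force: [-0.1, -0.3, 1.2]
width: 32.0
finger_force: 29.8
```

Call:
arm_command(deltas=[0, 0, -0.05, 0, 0, 0, 0, 0, -0.15, 0, 0, 0, 0, 0, -0.3, 0, 0, 0, 0, 0, -0.45, 0, 0, 0, 0.05, -0.15, -0.54, 0, 0, 0, 0.12, -0.37, -0.54, 0, 0, 0, 0.2, -0.6, -0.54, 0, 0, 0, 0.27, -0.8, -0.54, 0, 0, 0, 0.32, -0.97, -0.54, 0, 0, 0])

```text
time: 7.05
ee_pos: [534.2, 62.4, 194.7]
orientation: [0.0, 0.071, 0.997, -0.0]
wrist_force: [0.3, 0.5, -0.1]
width: 32.2
finger_force: 29.8
```

Call:
arm_command(deltas=[-0.03, -0.22, 0, 0, 0, 0, -0.07, -0.47, 0, 0, 0, 0, -0.11, -0.72, 0, 0, 0, 0, -0.14, -0.97, 0, 0, 0, 0])

```text
time: 7.45
ee_pos: [535.3, -55.3, 195.0]
orientation: [0.001, 0.071, 0.998, -0.0]
wrist_force: [0.5, -0.2, -0.6]
width: 32.2
finger_force: 29.8
```

Call:
arm_command(deltas=[-0.03, -0.24, 0, 0, 0, 0, -0.07, -0.47, 0, 0, 0, 0, -0.11, -0.7, 0, 0, 0, 0, -0.13, -0.85, 0, 0, 0, 0, -0.14, -0.97, 0, 0, 0, 0, -0.14, -0.97, 0, 0, 0, 0, -0.14, -0.97, 0, 0, 0, 0])

```text
time: 8.15
ee_pos: [535.2, -171.4, 194.0]
orientation: [-0.0, 0.071, 0.997, 0.0]
wrist_force: [-0.8, -0.4, -0.3]
width: 32.1
finger_force: 29.8
```

```bash
python3 snap.py we; python3 go.py 576.5 -231 100
```

```text
[ 454.5 -160.   263.4] [ 0.314 -0.044 -0.948] [ 535.1 -171.   193.9]
[576.5, -231.0, 100.0] d [-0.412 -0.447  0.782] r [ 0.0002 -0.0001  0.    ] cur yaw 81.9
```

View pics/we.png

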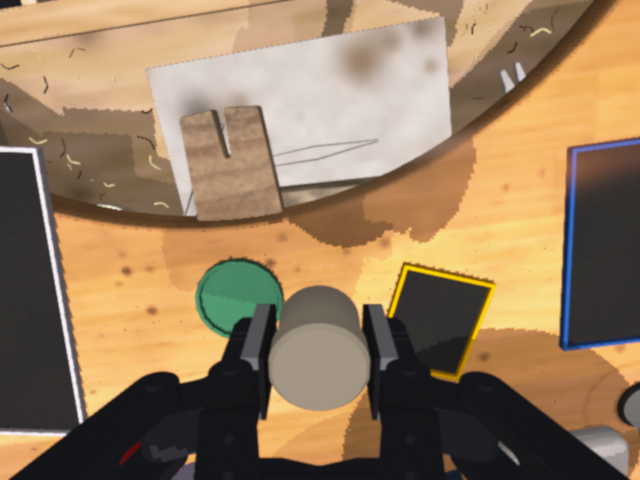

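Green tray at (240,299), yellow tray at (442,320) fully visible, blue tray at right and aluminium tray at left (both cut). Pot upright in the grip at (320,360).

```bash
cat > m2.py <<'E'
from m1 import *
P['we']=pickle.load(open('we.pkl','rb'));I['we']=cv2.imread('pics/we.png')
h=hsv('we');H,S,V=h[...,0],h[...,1],h[...,2]
c=blob((H>60)&(H<95)&(S>80)&(V>25),(230,290),3)[:,0,:]
c=np.array([p for p in c if p[0]<232 or p[1]<285],float)
e=cv2.fitEllipse(c.astype(np.float32));print('ell',e)
for z in(3,7):
    q=np.array([onplane(P['we'],p,z) for p in c])[:,:2]
    A=np.c_[2*q,np.ones(len(q))];s=np.linalg.lstsq(A,(q**2).sum(1),rcond=None)[0]
    print('green z',z,s[:2].round(1),'R',np.sqrt(s[2]+s[0]**2+s[1]**2).round(1))
print('tri',tri([(P['we'],e[0]),(P['top'],(381,244))]))
c=blob((H>18)&(H<35)&(S>170)&(V>100),(442,320),5);r=cv2.minAreaRect(c)
a=cv2.approxPolyDP(cv2.convexHull(c),10,True)[:,0,:];print('yellow px',a.tolist())
q=np.array([onplane(P['we'],x,7) for x in a]);print(q.round(1)[:,:2].tolist(),q.mean(0).round(1))
E
python3 m2.py
```

```text
ell ((238.224609375, 298.2773742675781), (77.16737365722656, 84.26316833496094), 91.12242126464844)
green z 3 [ 576.7 -231.8] R 29.5
green z 7 [ 574.8 -230.7] R 29.0
tri (array([ 577.37436321, -232.79823725,   -1.37773785]), np.float64(0.9260010825441752))
yellow px [[404, 263], [495, 284], [458, 380], [431, 375], [387, 316]]
[[563.6, -119.5], [587.1, -61.1], [659.3, -88.3], [652.3, -107.2], [600.6, -134.0]] [ 612.6 -102.     7. ]
```

Call:
arm_command(deltas=[-0.08, -0.1, 0, 0, 0, 0, -0.2, -0.22, 0.1, 0, 0, 0, -0.32, -0.35, 0.3, 0, 0, 0, -0.4, -0.445, 0.5, 0, 0, 0, -0.403, -0.447, 0.65, 0, 0, 0, -0.403, -0.447, 0.75, 0, 0, 0, -0.403, -0.447, 0.78, 0, 0, 0, -0.403, -0.447, 0.78, 0, 0, 0, -0.403, -0.447, 0.78, 0, 0, 0])

```text
time: 9.1
ee_pos: [576.3, -231.6, 101.2]
orientation: [0.001, 0.07, 0.998, -0.0]
wrist_force: [0.5, 0.5, -0.5]
width: 32.0
finger_force: 29.9
```

```bash
python3 go.py 575.5 -231 81
```

```text
[575.5, -231.0, 81.0] d [0.008 0.004 0.168] r [-0.0002  0.0005  0.    ] cur yaw 81.9
```

Call:
arm_command(deltas=[0.008, 0.004, 0.04, 0, 0, 0, 0.008, 0.004, 0.08, 0, 0, 0, 0.008, 0.004, 0.11, 0, 0, 0, 0.008, 0.004, 0.135, 0, 0, 0, 0.008, 0.004, 0.15, 0, 0, 0, 0.008, 0.004, 0.16, 0, 0, 0, 0.008, 0.004, 0.165, 0, 0, 0, 0.008, 0.004, 0.17, 0, 0, 0, 0.008, 0.004, 0.172, 0, 0, 0, 0.008, 0.004, 0.172, 0, 0, 0])

```text
time: 10.1
ee_pos: [574.7, -231.0, 80.2]
orientation: [-0.0, 0.071, 0.997, 0.0]
wrist_force: [-1.8, 0.5, 5.5]
width: 31.7
finger_force: 30.1
```

Call:
arm_command(deltas=[0, 0, 0, 0, 0, 0, 0, 0, 0, 0, 0, 0, 0, 0, 0, 0, 0, 0, 0, 0, 0, 0, 0, 0, 0, 0, 0, 0, 0, 0, 0, 0, 0, 0, 0, 0, 0, 0, -0.1, 0, 0, 0, 0, 0, -0.25, 0, 0, 0, 0, 0, -0.45, 0, 0, 0, 0, 0, -0.7, 0, 0, 0, 0, 0, -0.96, 0, 0, 0, 0, 0, -0.96, 0, 0, 0], fingers=0)

```text
time: 11.3
ee_pos: [578.2, -232.6, 201.5]
orientation: [0.006, 0.071, 0.997, -0.002]
wrist_force: [1.3, -0.8, 1.1]
width: 85.4
finger_force: 0.0
```

Call:
arm_command(deltas=[0.1, 0.22, 0, 0, 0, 0, 0.25, 0.47, 0, 0, 0, 0, 0.4, 0.72, 0, 0, 0, 0, 0.55, 0.97, 0, 0, 0, 0, 0.55, 0.97, 0, 0, 0, 0, 0.55, 0.97, 0, 0, 0, 0])

```text
time: 11.9
ee_pos: [525.6, -105.9, 194.9]
orientation: [0.0, 0.07, 0.998, -0.0]
wrist_force: [0.7, 0.2, -0.9]
width: 85.1
finger_force: 0.0
```

```bash
python3 snap.py wf; python3 go.py 529 177 200; python3 -c "
import cv2,numpy as np
from cell import *
t=camera('top');cv2.imwrite('pics/top2.png',t)
cv2.imwrite('pics/f.png',np.hstack([cv2.resize(cv2.imread('pics/wf.png'),(400,300),interpolation=3),cv2.resize(t[180:330,300:500],(400,300),interpolation=2)]))"
```

```text
[444.9 -94.7 264.3] [ 0.315 -0.044 -0.948] [ 526.2 -106.7  195.1]
[529.0, 177.0, 200.0] d [ 0.309  2.344 -0.042] r [-0.0002  0.0004  0.    ] cur yaw 81.9
```

View pics/f.png

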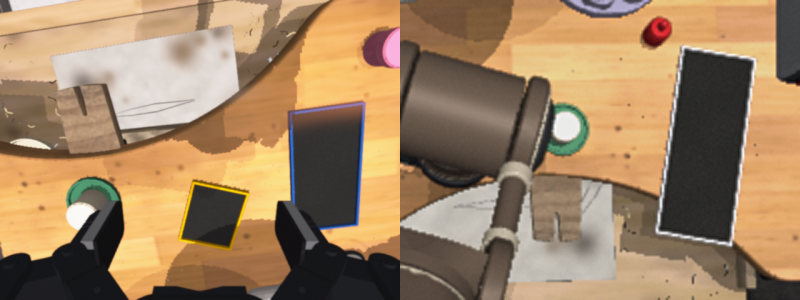

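The pot stands upright in the green tray, lid at crop (566,128). The wrist view shows the yellow tray at (342,340) and the blue tray at (523,265) fully clear, so I'll measure both now.

```bash
cat > m3.py <<'E'
from m1 import *
P['wf']=pickle.load(open('wf.pkl','rb'));I['wf']=cv2.imread('pics/wf.png')
h=hsv('wf');H,S,V=h[...,0],h[...,1],h[...,2]
def pose(n,c,z,m=10):
    a=cv2.approxPolyDP(cv2.convexHull(c),m,True)[:,0,:]
    q=np.array([onplane(P[n],x,z) for x in a])[:,:2];r=cv2.minAreaRect(q.astype(np.float32));b=cv2.boxPoints(r)
    i=1 if np.linalg.norm(b[1]-b[0])<np.linalg.norm(b[2]-b[1]) else 2
    d=b[i]-b[i-1];print(a.tolist(),'ctr',np.round(r[0],1),'size',np.round(r[1],1),'width yaw',round(np.degrees(np.arctan2(d[1],d[0]))%180,1))
if __name__=='__main__':
    pose('wf',blob((H>18)&(H<35)&(S>170)&(V>100),(342,340),5),7)
    pose('wf',blob((H>100)&(H<130)&(S>110)&(V>40),(523,265),5),7)
    I['top']=cv2.imread('pics/top2.png');h=hsv('top')
    c=blob((h[...,2]>170)&(h[...,1]<60),(583,244));c=blob((h[...,2]>170)&(h[...,1]<60),(382,244));e=cv2.minEnclosingCircle(c);print('pot',e,onplane(P['top'],e[0],37).round(1))
    pose('top',blob((h[...,1]<40)&(h[...,2]>150),(447,252),3),7,5)
    c=blob((h[...,1]<70)&(h[...,2]<70),(454,252),3);pose('top',c,5,5)
E
python3 m3.py
```

```text
[[309, 288], [398, 309], [369, 400], [285, 384]] ctr [ 611.2 -102.9] size [62.8 78.2] width yaw 68.7
[[581, 183], [572, 359], [511, 368]] ctr [587.4  55.4] size [ 40.1 135.2] width yaw 71.9
pot ((382.66546630859375, 242.4640350341797), 7.493735313415527) [ 575.7 -231.1   37. ]
[[441, 203], [477, 209], [465, 302], [428, 296]] ctr [ 557.  -391.8] size [ 82.6 213.9] width yaw 79.7
[[443, 205], [475, 211], [463, 300], [430, 294]] ctr [ 557.5 -392.4] size [ 74.1 205.5] width yaw 79.3
```

Call:
arm_command(deltas=[0.03, 0.22, 0, 0, 0, 0, 0.07, 0.47, 0, 0, 0, 0, 0.11, 0.72, 0, 0, 0, 0, 0.14, 1, 0, 0, 0, 0])

```text
time: 12.4
ee_pos: [527.0, 14.3, 195.0]
orientation: [0.0, 0.072, 0.997, -0.0]
wrist_force: [-0.1, 0.4, -0.4]
width: 85.6
finger_force: 0.0
```

Call:
arm_command(deltas=[0.03, 0.22, 0, 0, 0, 0, 0.1, 0.47, 0, 0, 0, 0, 0.2, 0.72, 0, 0, 0, 0, 0.3, 0.9, 0, 0, 0, 0, 0.4, 1, 0, 0, 0, 0, 0.4, 1, 0, 0, 0, 0, 0.4, 1, 0, 0, 0, 0])

```text
time: 13.1
ee_pos: [495.9, 139.6, 194.8]
orientation: [0.0, 0.071, 0.997, -0.0]
wrist_force: [-0.1, -1.0, 0.9]
width: 85.2
finger_force: 0.0
```

```bash
python3 snap.py wg; python3 go.py 529 177 200;python3 -c "
import cv2,numpy as np
from cell import *
t=camera('top');cv2.imwrite('pics/top3.png',t)
cv2.imwrite('pics/g.png',np.hstack([cv2.imread('pics/wg.png')[0:480:1,200:520],cv2.resize(t[195:305,165:240],(320,480),interpolation=2)]))"
```

```text
[415.2 151.  264.2] [ 0.315 -0.045 -0.948] [496.1 139.3 194.9]
[529.0, 177.0, 200.0] d [-0.227  0.35  -0.043] r [-0.0001  0.0002  0.    ] cur yaw 81.8
```

View pics/g.png

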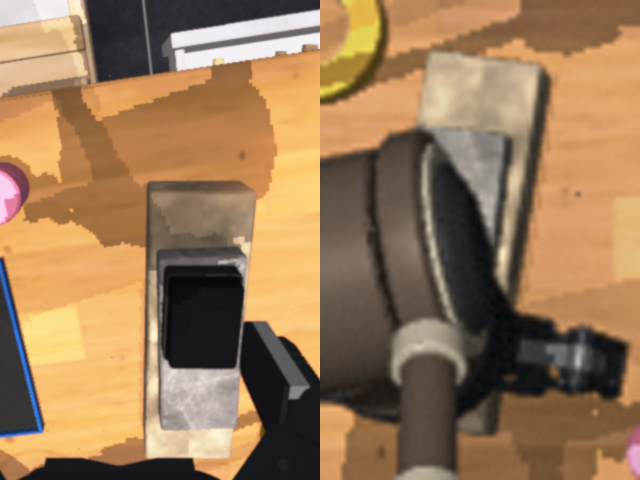

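The pot is in place. Wrist view (full pixels = crop + 200 columns): charcoal dark at (403,315), steel far edge at row 428, brick top with near edge at row 188 and far edge at row 457.

```bash
cat > m4.py <<'E'
from m1 import *
P['wg']=pickle.load(open('wg.pkl','rb'));I['wg']=cv2.imread('pics/wg.png')
h=hsv('wg');g=h[...,2]
a=np.radians(-8);U=np.array([np.cos(a),np.sin(a)]);W=np.array([-np.sin(a),np.cos(a)])
c=blob(g<55,(403,315));print('rect',cv2.minAreaRect(c),cv2.boundingRect(c))
c=c[:,0,:]
A=np.array([onplane(P['wg'],x,76) for x in c])[:,:2];B=np.array([onplane(P['wg'],x,52) for x in c])[:,:2]
print('far u',np.percentile(A@U,98),'right w',np.percentile(A@W,98),'near u',np.percentile(B@U,2),'left w',np.percentile(B@W,2))
uf=np.percentile(A@U,98)-26;wr=np.percentile(A@W,98)-20;un=np.percentile(B@U,2)+26;wl=np.percentile(B@W,2)+20
print('from top',uf*U+wr*W,'from base',un*U+wl*W)
def L(p,q,z):
    a,b=(onplane(P['wg'],(x[0]+200,x[1]),z)[:2] for x in(p,q));d=b-a;print(a.round(1),b.round(1),'dir',np.degrees(np.arctan2(d[1],d[0])).round(1))
L((157,255),(161,428),52);L((161,428),(238,428),52);L((148,188),(146,457),34);L((255,190),(230,457),34);L((148,188),(255,190),34);L((146,457),(230,457),34)
for y in(390,410):print(y,[int(v) for v in g[y,340:450:3]])
E
python3 m4.py
```

```text
rect ((402.0, 316.5), (101.0, 80.0), 90.0) (362, 266, 81, 102)
far u 523.6435722710509 right w 267.54050436743825 near u 476.67481468896125 left w 231.47420665603676
from top [527.25151884 175.87285807] from base [532.7812631  179.06806423]
[497.4 159.8] [611.7 149.3] dir -5.3
[611.7 149.3] [618.5 196.6] dir 81.9
[464.5 160.1] [651.7 136.1] dir -7.3
[474.  218.3] [659.9 193.6] dir -7.6
[464.5 160.1] [474.  218.3] dir 80.8
[651.7 136.1] [659.9 193.6] dir 81.9
390 [245, 181, 159, 240, 247, 246, 171, 153, 201, 199, 210, 203, 211, 203, 188, 199, 206, 206, 216, 211, 222, 219, 200, 191, 194, 187, 178, 174, 169, 164, 159, 157, 169, 233, 250, 248, 76]
410 [242, 162, 150, 189, 189, 181, 126, 132, 171, 180, 177, 179, 184, 193, 209, 200, 192, 190, 202, 194, 190, 194, 197, 196, 198, 196, 195, 192, 180, 176, 169, 172, 177, 248, 250, 249, 242]
```

```bash
python3 go.py 530 177.5 127.5 82
```

```text
[530.0, 177.5, 127.5] d [-0.233  0.356  0.562] r [-0.0001  0.0002 -0.001 ] cur yaw 81.8
```

Call:
arm_command(deltas=[-0.08, 0.12, 0, 0, 0, 0, -0.16, 0.24, 0, 0, 0, 0, -0.233, 0.356, 0.05, 0, 0, -0.001, -0.233, 0.356, 0.15, 0, 0, -0.001, -0.233, 0.356, 0.28, 0, 0, -0.001, -0.233, 0.356, 0.4, 0, 0, -0.001, -0.233, 0.356, 0.48, 0, 0, -0.001, -0.233, 0.356, 0.53, 0, 0, -0.001, -0.233, 0.356, 0.56, 0, 0, -0.001, -0.233, 0.356, 0.56, 0, 0, -0.001, -0.233, 0.356, 0.56, 0, 0, -0.001])

```text
time: 14.3
ee_pos: [529.6, 178.7, 128.0]
orientation: [0.0, 0.069, 0.998, 0.0]
wrist_force: [0.4, 1.1, -0.1]
width: 85.4
finger_force: 0.0
```

Call:
arm_command(deltas=[0, 0, 0, 0, 0, 0, 0, 0, 0, 0, 0, 0, 0, 0, 0, 0, 0, 0, 0, 0, 0, 0, 0, 0, 0, 0, 0, 0, 0, 0, 0, 0, 0, 0, 0, 0, 0, 0, 0, 0, 0, 0, 0, 0, 0, 0, 0, 0], fingers=1, newtons=35)

```text
time: 15.1
ee_pos: [529.7, 178.8, 128.1]
orientation: [0.0, 0.069, 0.998, 0.0]
wrist_force: [0.2, -0.3, 4.5]
width: 36.5
finger_force: 37.4
```

Call:
arm_command(deltas=[0, 0, -0.05, 0, 0, 0, 0, 0, -0.15, 0, 0, 0, 0, 0, -0.3, 0, 0, 0, 0, 0, -0.45, 0, 0, 0, -0.03, -0.2, -0.54, 0, 0, 0, -0.06, -0.4, -0.54, 0, 0, 0, -0.09, -0.6, -0.54, 0, 0, 0, -0.12, -0.8, -0.54, 0, 0, 0, -0.14, -0.97, -0.54, 0, 0, 0])

```text
time: 16.0
ee_pos: [529.4, 59.8, 192.8]
orientation: [-0.0, 0.069, 0.998, -0.0]
wrist_force: [-0.2, -0.3, -1.2]
width: 36.9
finger_force: 36.8
```

Call:
arm_command(deltas=[-0.05, -0.22, 0, 0, 0, 0.01, -0.1, -0.47, 0, 0, 0, 0.03, -0.2, -0.72, 0, 0, 0, 0.05, -0.3, -0.97, 0, 0, 0, 0.074, -0.3, -0.97, 0, 0, 0, 0.074, -0.3, -0.97, 0, 0, 0, 0.074, -0.3, -0.97, 0, 0, 0, 0.074])

```text
time: 16.7
ee_pos: [548.8, -58.6, 192.3]
orientation: [-0.001, 0.184, 0.983, 0.0]
wrist_force: [-0.4, -0.1, -1.0]
width: 36.8
finger_force: 36.8
```

```bash
python3 snap.py wh; python3 go.py 611.5 -103 150 68.7;  python3 go.py 611.5 -103 95 68.7
```

```text
[472.9 -29.2 261.7] [ 0.295 -0.114 -0.949] [548.8 -58.3 192.2]
[611.5, -103.0, 150.0] d [-0.622 -0.158  0.351] r [ 0.     -0.0004  0.0007] cur yaw 68.8
[611.5, -103.0, 95.0] d [-0.623 -0.159  0.81 ] r [ 0.     -0.0004  0.0007] cur yaw 68.8
```

View pics/wh.png

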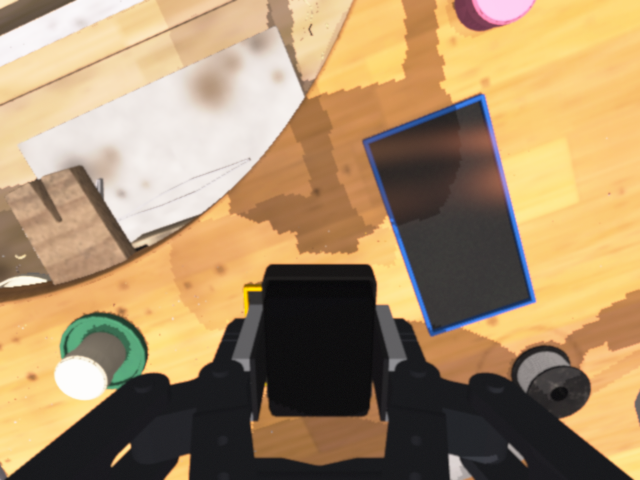

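Run:
```python
from m1 import *
import m3
P['wh']=pickle.load(open('wh.pkl','rb'));m3.P=P
h=cv2.cvtColor(cv2.imread('pics/wh.png'),cv2.COLOR_BGR2HSV);H,S,V=h[...,0],h[...,1],h[...,2]
m3.pose('wh',blob((H>100)&(H<130)&(S>110)&(V>40),(450,220),7),7)
m3.pose('wh',np.array([[[365,140]],[[484,96]],[[534,300]],[[430,334]]]),7)
a=np.radians(68.8-90);U=np.array([np.cos(a),np.sin(a)])
for uv,z in(((320,416),140),((320,278),140),((320,266),116)):print(z,(onplane(P['wh'],uv,z)[:2]-[548.8,-58.3])@U)
```

```text
[[371, 159], [507, 195], [534, 301], [432, 335]] ctr [580.6  22.7] size [ 70.6 128.3] width yaw 90.0
[[365, 140], [484, 96], [534, 300], [430, 334]] ctr [574.4  22.9] size [ 71.8 138.8] width yaw 89.4
140 24.8407845053947
140 -27.915173800642044
116 -22.225731205131602
```

Call:
arm_command(deltas=[-0.15, -0.04, 0, 0, 0, 0, -0.35, -0.08, 0.05, 0, 0, 0, -0.52, -0.13, 0.15, 0, 0, 0, -0.622, -0.158, 0.3, 0, 0, 0, -0.622, -0.158, 0.45, 0, 0, 0, -0.622, -0.158, 0.6, 0, 0, 0, -0.622, -0.158, 0.72, 0, 0, 0, -0.622, -0.158, 0.78, 0, 0, 0, -0.622, -0.158, 0.8, 0, 0, 0, -0.622, -0.158, 0.81, 0, 0, 0, -0.622, -0.158, 0.81, 0, 0, 0])

```text
time: 17.85
ee_pos: [612.7, -104.0, 96.0]
orientation: [0.001, 0.184, 0.983, -0.0]
wrist_force: [0.4, -0.5, -1.8]
width: 36.7
finger_force: 36.8
```

```bash
python3 go.py 611.5 -103 79.5 68.7
```

```text
[611.5, -103.0, 79.5] d [0.012 0.004 0.137] r [0.0001 0.0005 0.0003] cur yaw 68.8
```

Call:
arm_command(deltas=[0.006, 0.004, 0.03, 0, 0, 0, 0.006, 0.004, 0.06, 0, 0, 0, 0.006, 0.004, 0.085, 0, 0, 0, 0.006, 0.004, 0.105, 0, 0, 0, 0.006, 0.004, 0.12, 0, 0, 0, 0.006, 0.004, 0.13, 0, 0, 0, 0.006, 0.004, 0.136, 0, 0, 0, 0.006, 0.004, 0.14, 0, 0, 0, 0.006, 0.004, 0.142, 0, 0, 0, 0.006, 0.004, 0.142, 0, 0, 0])

```text
time: 18.85
ee_pos: [611.6, -103.3, 79.2]
orientation: [-0.0, 0.184, 0.983, -0.0]
wrist_force: [-3.5, 0.4, 5.3]
width: 37.0
finger_force: 37.7
```

Call:
arm_command(deltas=[0, 0, 0, 0, 0, 0, 0, 0, 0, 0, 0, 0, 0, 0, 0, 0, 0, 0, 0, 0, 0, 0, 0, 0, 0, 0, 0, 0, 0, 0, 0, 0, 0, 0, 0, 0, 0, 0, -0.1, 0, 0, 0, 0, 0, -0.25, 0, 0, 0, 0, 0, -0.45, 0, 0, 0, 0, 0, -0.7, 0, 0, 0, 0, 0, -0.96, 0, 0, 0, 0, 0, -0.96, 0, 0, 0], fingers=0)

```text
time: 20.05
ee_pos: [615.7, -104.2, 201.2]
orientation: [0.007, 0.184, 0.983, -0.0]
wrist_force: [0.6, -0.4, 0.9]
width: 85.5
finger_force: 0.0
```

Call:
arm_command(deltas=[0.2, 0.2, 0, 0, 0, 0, 0.4, 0.4, 0, 0, 0, 0, 0.6, 0.6, 0, 0, 0, 0, 0.81, 0.8, 0, 0, 0, 0])

```text
time: 20.45
ee_pos: [555.4, 22.4, 194.3]
orientation: [0.001, 0.185, 0.983, 0.0]
wrist_force: [0.1, 0.9, -0.4]
width: 85.7
finger_force: 0.0
```

Call:
arm_command(deltas=[0.2, 0.2, 0, 0, 0, -0.02, 0.4, 0.4, 0, 0, 0, -0.04, 0.6, 0.6, 0, 0, 0, -0.06, 0.81, 0.8, 0, 0, 0, -0.075, 0.81, 0.8, 0, 0, 0, -0.075, 0.81, 0.8, 0, 0, 0, -0.075, 0.81, 0.8, 0, 0, 0, -0.075])

```text
time: 21.15
ee_pos: [500.6, 145.6, 193.9]
orientation: [0.001, 0.068, 0.998, -0.0]
wrist_force: [-0.5, 0.4, -0.1]
width: 84.9
finger_force: 0.0
```

```bash
python3 snap.py wi;python3 -c "
import cv2,numpy as np
from cell import *
t=camera('top');cv2.imwrite('pics/top4.png',t)
cv2.imwrite('pics/i.png',np.hstack([cv2.imread('pics/wi.png')[0:480:1,200:520],cv2.resize(t[190:280,280:412],(440,300),interpolation=2) if 0 else cv2.resize(t[190:280,300:360],(320,480),interpolation=2)]))"
```

```text
[419.8 156.5 263.2] [ 0.316 -0.043 -0.948] [500.7 145.3 193.8]
```

View pics/i.png

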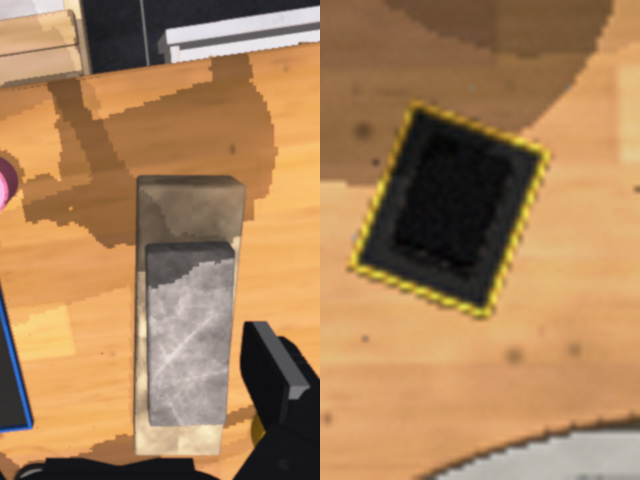

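The charcoal lies centred and square in the yellow tray. Steel block: far edge corners at full (349,425) and (425,425), near end at row 243.

```bash
python3 - <<'E'
from m1 import *
p=pickle.load(open('wi.pkl','rb'))
f=[onplane(p,u,52)[:2] for u in((349,425),(425,425))];n=[onplane(p,u,34)[:2] for u in((347,243),(432,243))];n2=[onplane(p,u,52)[:2] for u in((347,253),(434,253))]
F=sum(f)/2;N=sum(n)/2;N2=sum(n2)/2
print(f,n,n2);print('mid',(F+N)/2,(F+N2)/2,'len',np.linalg.norm(F-N),'widths',[np.linalg.norm(a[0]-a[1]) for a in(f,n,n2)],'yaw',np.degrees(np.arctan2(*(F-N)[::-1])),np.degrees(np.arctan2(*(F-N2)[::-1])), np.degrees(np.arctan2(*(f[1]-f[0])[::-1])))
for u,z in(((335,455),34),((419,455),34),((338,186),34),((444,186),34)):print(onplane(p,u,z)[:2])
E
python3 go.py 557 179 150 82.5; python3 go.py 557 179 108 82.5
```

```text
[array([612.43977075, 148.89729287]), array([618.82680688, 195.31532596])] [array([500.65426448, 161.74209363]), array([507.27334845, 209.92128241])] [array([499.89164582, 160.68370328]), array([506.18491763, 206.48799017])]
mid [559.79854764 178.96899872] [559.33578527 177.84607807] len 112.50981871225432 widths [np.float64(46.855394842247556), np.float64(48.631743790811754), np.float64(46.234597087126794)] yaw -7.007121991930664 -5.8214321080285405 82.1654035410421
[652.93707596 135.80372163]
[660.82045601 193.07887328]
[467.18553608 160.65895579]
[475.07858046 218.13396308]
[557.0, 179.0, 150.0] d [-0.426  0.343  0.364] r [-0.      0.0002 -0.0019] cur yaw 82.2
[557.0, 179.0, 108.0] d [-0.426  0.343  0.714] r [-0.      0.0002 -0.0019] cur yaw 82.2
```

Call:
arm_command(deltas=[-0.12, 0.1, 0, 0, 0, 0, -0.26, 0.22, 0.05, 0, 0, 0, -0.4, 0.3, 0.15, 0, 0, 0, -0.437, 0.336, 0.3, 0, 0, -0.002, -0.437, 0.336, 0.45, 0, 0, -0.002, -0.437, 0.336, 0.57, 0, 0, -0.002, -0.437, 0.336, 0.65, 0, 0, -0.002, -0.437, 0.336, 0.7, 0, 0, -0.002, -0.437, 0.336, 0.715, 0, 0, -0.002, -0.437, 0.336, 0.715, 0, 0, -0.002, -0.437, 0.336, 0.715, 0, 0, -0.002])

```text
time: 22.35
ee_pos: [558.0, 179.1, 108.3]
orientation: [0.001, 0.064, 0.998, 0.0]
wrist_force: [0.1, -0.2, -0.3]
width: 85.4
finger_force: 0.0
```

```bash
python3 go.py 558.5 178 107.5 82.6
```

```text
[558.5, 178.0, 107.5] d [-0.006 -0.009  0.007] r [0.0002 0.0004 0.    ] cur yaw 82.6
```

Call:
arm_command(deltas=[-0.006, -0.009, 0.006, 0, 0, 0, -0.006, -0.009, 0.006, 0, 0, 0])

```text
time: 22.55
ee_pos: [558.4, 177.9, 107.4]
orientation: [0.001, 0.064, 0.998, 0.0]
wrist_force: [-0.1, -0.1, 0.5]
width: 85.4
finger_force: 0.0
```

Call:
arm_command(deltas=[0, 0, 0, 0, 0, 0, 0, 0, 0, 0, 0, 0, 0, 0, 0, 0, 0, 0, 0, 0, 0, 0, 0, 0, 0, 0, 0, 0, 0, 0, 0, 0, 0, 0, 0, 0, 0, 0, 0, 0, 0, 0, 0, 0, 0, 0, 0, 0], fingers=1, newtons=90)

```text
time: 23.35
ee_pos: [558.4, 178.2, 107.6]
orientation: [0.0, 0.064, 0.998, 0.0]
wrist_force: [-1.8, 0.1, 5.1]
width: 46.1
finger_force: 94.1
```

Call:
arm_command(deltas=[0, 0, -0.03, 0, 0, 0, 0, 0, -0.08, 0, 0, 0, 0, 0, -0.14, 0, 0, 0, 0, 0, -0.2, 0, 0, 0, 0, 0, -0.25, 0, 0, 0, 0, 0, -0.25, 0, 0, 0, 0, 0, -0.25, 0, 0, 0])

```text
time: 24.05
ee_pos: [558.2, 177.9, 137.2]
orientation: [0.0, 0.064, 0.998, 0.0]
wrist_force: [-0.2, -0.9, -6.6]
width: 46.0
finger_force: 92.8
```

```bash
python3 snap.py wj;python3 -c "
import cv2,numpy as np
from cell import *
t=camera('side')
cv2.imwrite('pics/j.png',np.hstack([cv2.resize(cv2.imread('pics/wj.png'),(400,300),interpolation=3),cv2.resize(t[260:440,130:370],(400,300),interpolation=2)]))"
```

```text
[477.3 188.2 206.5] [ 0.316 -0.041 -0.948] [557.8 177.8 136.8]
```

View pics/j.png

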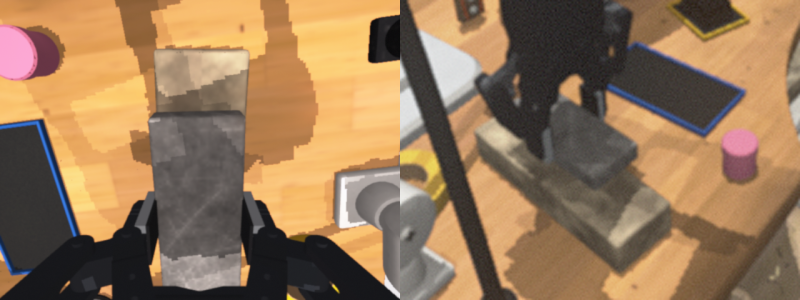

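```bash
python3 - <<'E'
from m1 import *
p=pickle.load(open('wj.pkl','rb'));s=np.array([557.8,177.8])
im=cv2.imread('pics/wj.png');g=cv2.cvtColor(im,cv2.COLOR_BGR2GRAY)
print([int(x) for x in g[165:200,310]]);print([int(x) for x in g[395:479:3,310]])
a=np.radians(-7.4);U=np.array([np.cos(a),np.sin(a)])
for v,z in((178,63.2),(182,63.2),(187,81.2),(190,81.2),(460,81.2)):print(v,z,((onplane(p,(314,v),z)[:2]-s)@U).round(1))
E
python3 go.py 575 23.2 150 89.5
```

```text
[98, 97, 96, 96, 95, 94, 93, 91, 91, 90, 88, 87, 79, 67, 62, 63, 63, 63, 66, 68, 72, 78, 82, 86, 90, 93, 96, 97, 98, 100, 101, 102, 100, 100, 100]
[88, 85, 89, 93, 102, 165, 161, 163, 168, 164, 156, 153, 147, 152, 163, 162, 162, 184, 175, 175, 172, 170, 169, 79, 22, 22, 21, 23]
178 63.2 -55.0
182 63.2 -53.6
187 81.2 -55.6
190 81.2 -54.7
460 81.2 48.9
[575.0, 23.2, 150.0] d [-0.309 -1.259 -0.112] r [-0.0001 -0.0002 -0.0383] cur yaw 82.6
```

Level and firmly held. The grip is low enough that the fingertips may meet the tray lip, so I set the block back down, regrip 3 mm higher and 1.5 mm further along.

Call:
arm_command(deltas=[0, 0, 0.06, 0, 0, 0, 0, 0, 0.12, 0, 0, 0, 0, 0, 0.17, 0, 0, 0, 0, 0, 0.21, 0, 0, 0, 0, 0, 0.235, 0, 0, 0, 0, 0, 0.245, 0, 0, 0, 0, 0, 0.248, 0, 0, 0, 0, 0, 0.25, 0, 0, 0, 0, 0, 0.25, 0, 0, 0])

```text
time: 25.05
ee_pos: [557.5, 177.7, 107.7]
orientation: [-0.001, 0.064, 0.998, -0.0]
wrist_force: [-4.5, -1.3, 2.2]
width: 46.0
finger_force: 93.9
```

Call:
arm_command(deltas=[0, 0, 0, 0, 0, 0, 0, 0, 0, 0, 0, 0, 0, 0, 0, 0, 0, 0, 0, 0, 0, 0, 0, 0, 0, 0, 0, 0, 0, 0, -0.012, 0, -0.025, 0, 0, 0, -0.012, 0, -0.025, 0, 0, 0, -0.012, 0, -0.025, 0, 0, 0], fingers=0.2)

```text
time: 25.85
ee_pos: [559.7, 177.7, 110.1]
orientation: [0.0, 0.064, 0.998, 0.0]
wrist_force: [-0.7, -0.5, -0.3]
width: 68.4
finger_force: 0.0
```

Call:
arm_command(deltas=[0, 0, 0, 0, 0, 0, 0, 0, 0, 0, 0, 0, 0, 0, 0, 0, 0, 0, 0, 0, 0, 0, 0, 0, 0, 0, 0, 0, 0, 0, 0, 0, 0, 0, 0, 0, 0, 0, 0, 0, 0, 0], fingers=1)

```text
time: 26.55
ee_pos: [559.6, 177.7, 110.6]
orientation: [0.0, 0.064, 0.998, -0.0]
wrist_force: [-0.9, -0.2, 5.5]
width: 45.9
finger_force: 93.3
```

Call:
arm_command(deltas=[0, 0, -0.03, 0, 0, 0, 0, 0, -0.08, 0, 0, 0, 0, 0, -0.16, 0, 0, 0, 0, 0, -0.26, 0, 0, 0, 0, 0, -0.36, 0, 0, 0, 0, 0, -0.46, 0, 0, 0, 0, 0, -0.5, 0, 0, 0, 0, 0, -0.5, 0, 0, 0, 0, 0, -0.5, 0, 0, 0])

```text
time: 27.45
ee_pos: [559.2, 177.6, 169.8]
orientation: [-0.0, 0.064, 0.998, -0.0]
wrist_force: [-0.7, -0.1, -6.1]
width: 45.6
finger_force: 92.8
```

```bash
python3 go.py 574.8 23.2 170 89.5
```

```text
[574.8, 23.2, 170.0] d [-2.940e-01 -1.259e+00 -1.000e-03] r [-0.     -0.0001 -0.0383] cur yaw 82.6
```

Call:
arm_command(deltas=[-0.03, -0.12, 0, 0, 0, -0.006, -0.07, -0.3, 0, 0, 0, -0.012, -0.11, -0.47, 0, 0, 0, -0.019, -0.15, -0.63, 0, 0, 0, -0.019])

```text
time: 27.85
ee_pos: [566.8, 99.5, 168.8]
orientation: [-0.001, 0.034, 0.999, -0.0]
wrist_force: [0.2, -0.6, -6.2]
width: 45.4
finger_force: 92.9
```

Call:
arm_command(deltas=[-0.04, -0.15, 0, 0, 0, -0.005, -0.08, -0.32, 0.03, 0, 0, -0.01, -0.12, -0.47, 0.1, 0, 0, -0.015, -0.14, -0.6, 0.25, 0, 0, -0.019, -0.14, -0.63, 0.4, 0, 0, -0.019, -0.14, -0.63, 0.52, 0, 0, -0.019, -0.14, -0.63, 0.58, 0, 0, -0.019, -0.14, -0.63, 0.6, 0, 0, -0.019, -0.14, -0.63, 0.6, 0, 0, -0.019, -0.14, -0.63, 0.6, 0, 0, -0.019])

```text
time: 28.85
ee_pos: [579.8, 24.2, 98.6]
orientation: [0.001, 0.004, 1.0, -0.0]
wrist_force: [-0.1, -0.1, -5.0]
width: 45.3
finger_force: 93.0
```

```bash
python3 snap.py wk; python3 go.py 574.8 23.2 79.6 89.5
```

```text
[498.2  24.8 167.9] [ 0.319 -0.003 -0.948] [579.9  24.2  98.8]
[574.8, 23.2, 79.6] d [ 0.043 -0.008  0.16 ] r [-0.      0.0006 -0.0001] cur yaw 89.5
```

View pics/wk.png

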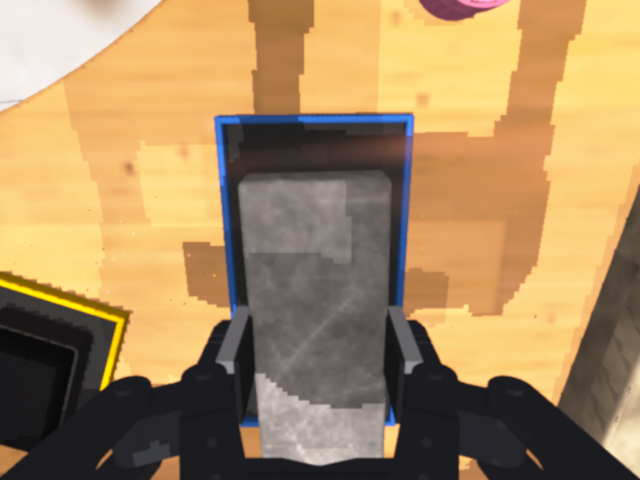

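Run:
```python
from m1 import *
p=pickle.load(open('wk.pkl','rb'))
print('tray near',onplane(p,(217,117),7),onplane(p,(412,114),7),'far',onplane(p,(396,425),7),onplane(p,(243,426),7))
for v,z in((171,22.2),(174,22.2),(181,40.2),(464,40.2)):print(v,onplane(p,(316,v),z)[:2].round(1))
print('sides',onplane(p,(240,185),40.2)[:2],onplane(p,(391,180),40.2)[:2])
```

```text
tray near [505.02840592 -12.38267795   7.        ] [504.64904746  58.71520379   7.        ] far [644.89537484  59.71501095   7.        ] [644.77036162 -12.19619562   7.        ]
171 [522.6  23.6]
174 [523.6  23.6]
181 [522.6  23.7]
464 [633.   22.5]
sides [523.60110456   0.57611802] [522.5028659   46.50500305]
```

Call:
arm_command(deltas=[0.02, -0.003, 0.04, 0, 0, 0, 0.038, -0.003, 0.08, 0, 0, 0, 0.038, -0.003, 0.11, 0, 0, 0, 0.038, -0.003, 0.13, 0, 0, 0, 0.038, -0.003, 0.142, 0, 0, 0, 0.038, -0.003, 0.15, 0, 0, 0, 0.038, -0.003, 0.155, 0, 0, 0, 0.038, -0.003, 0.158, 0, 0, 0, 0.038, -0.003, 0.16, 0, 0, 0, 0.038, -0.003, 0.161, 0, 0, 0])

```text
time: 29.9
ee_pos: [574.7, 23.5, 79.1]
orientation: [0.0, 0.005, 1.0, -0.0]
wrist_force: [-2.0, 0.1, -0.3]
width: 45.9
finger_force: 93.5
```

Call:
arm_command(deltas=[0, 0, 0.004, 0, 0, 0, 0, 0, 0.004, 0, 0, 0])

```text
time: 30.1
ee_pos: [574.7, 23.5, 79.0]
orientation: [-0.0, 0.005, 1.0, -0.0]
wrist_force: [-3.7, -0.8, 5.4]
width: 45.2
finger_force: 94.3
```

Call:
arm_command(deltas=[0, 0, 0, 0, 0, 0, 0, 0, 0, 0, 0, 0, 0, 0, 0, 0, 0, 0, 0, 0, 0, 0, 0, 0, 0, 0, 0, 0, 0, 0, 0, 0, 0, 0, 0, 0, 0, 0, -0.1, 0, 0, 0, 0, 0, -0.25, 0, 0, 0, 0, 0, -0.45, 0, 0, 0, 0, 0, -0.7, 0, 0, 0, 0, 0, -0.96, 0, 0, 0, 0, 0, -0.96, 0, 0, 0], fingers=0)

```text
time: 31.3
ee_pos: [578.2, 23.4, 199.4]
orientation: [0.006, 0.005, 1.0, -0.0]
wrist_force: [0.4, -1.0, 0.4]
width: 85.4
finger_force: 0.0
```

Call:
arm_command(deltas=[0.2, 0.3, 0, 0, 0, 0.01, 0.4, 0.55, 0, 0, 0, 0.02, 0.5, 0.8, 0, 0, 0, 0.03, 0.6, 0.98, 0, 0, 0, 0.039, 0.6, 0.98, 0, 0, 0, 0.039, 0.6, 0.98, 0, 0, 0, 0.039, 0.6, 0.98, 0, 0, 0, 0.039])

```text
time: 32.0
ee_pos: [504.1, 141.1, 193.2]
orientation: [0.0, 0.066, 0.998, -0.0]
wrist_force: [0.2, -0.4, 0.2]
width: 85.6
finger_force: 0.0
```

```bash
python3 snap.py wl;python3 -c "
import cv2,numpy as np
from cell import *
t=camera('top');cv2.imwrite('pics/top5.png',t)
cv2.imwrite('pics/l.png',np.hstack([cv2.imread('pics/wl.png')[:,20:520],cv2.resize(t[205:285,245:295],(300,480),interpolation=2)]))"
```

```text
[423.3 151.8 262.6] [ 0.315 -0.042 -0.948] [504.2 141.  193.2]
```

View pics/l.png

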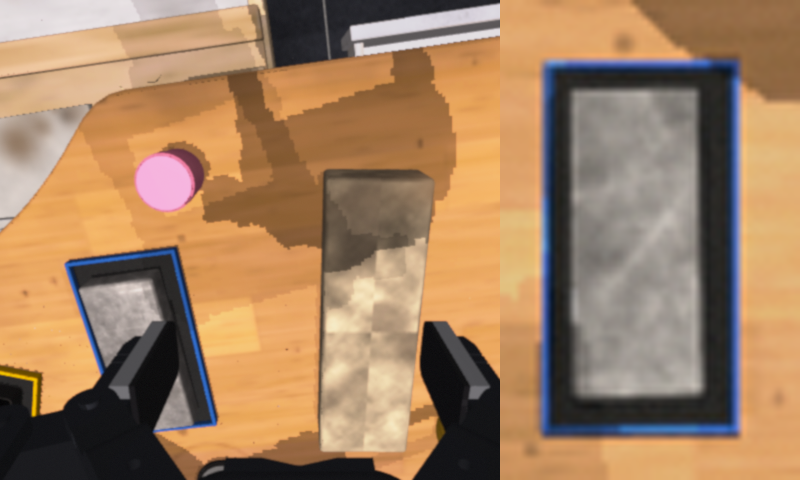

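The steel block lies centred and square in the blue tray. Brick top corners are at full (344,181), (452,180), (341,450) and (425,450).

```bash
python3 - <<'E'
from m1 import *
p=pickle.load(open('wl.pkl','rb'))
h=cv2.cvtColor(cv2.imread('pics/wl.png'),cv2.COLOR_BGR2HSV)
for v in(200,260,320,390,430):
    r=h[v,330:470,1].astype(int);print(v,[int(x) for x in r[::5]])
nl,nr,fl,fr=[onplane(p,u,34)[:2] for u in((344,181),(452,180),(341,450),(425,450))]
print(nl,nr,fl,fr,'ctr',(nl+nr+fl+fr)/4,'len',np.linalg.norm((fl+fr-nl-nr)/2),'w',np.linalg.norm(nl-nr),np.linalg.norm(fl-fr),'yaws',[np.degrees(np.arctan2(*(b-a)[::-1])).round(1) for a,b in((nl,fl),(nr,fr),(nl,nr),(fl,fr))])
t=camera_params('top');I=cv2.imread('pics/top5.png')
hh=cv2.cvtColor(I,cv2.COLOR_BGR2HSV)
E
python3 go.py 563.5 177 79 82.5
```

```text
200 [155, 156, 156, 86, 83, 82, 82, 82, 82, 83, 83, 84, 84, 84, 83, 83, 86, 86, 86, 87, 89, 88, 90, 89, 91, 151, 153, 149]
260 [153, 153, 155, 76, 78, 78, 78, 74, 78, 82, 80, 78, 79, 77, 77, 77, 77, 77, 78, 77, 75, 76, 78, 89, 150, 149, 149, 148]
320 [143, 144, 126, 79, 57, 55, 63, 68, 70, 72, 77, 77, 76, 79, 78, 80, 79, 77, 78, 78, 78, 77, 135, 146, 146, 139, 139, 139]
390 [141, 147, 77, 77, 78, 79, 79, 77, 77, 79, 77, 76, 72, 74, 73, 73, 74, 75, 78, 74, 77, 137, 136, 139, 0, 51, 48, 36]
430 [160, 154, 79, 68, 75, 75, 77, 77, 76, 78, 78, 77, 78, 77, 75, 69, 66, 59, 71, 74, 146, 148, 151, 153, 153, 163, 217, 148]
[468.02960584 159.60537612] [475.25545966 217.82702992] [651.74001154 136.52302032] [659.3383698  193.35817992] ctr [563.59086171 176.82840157] len 185.42723663809025 w 58.66833843399566 57.34082677289133 yaws [np.float64(-7.2), np.float64(-7.6), np.float64(82.9), np.float64(82.4)]
[563.5, 177.0, 79.0] d [-0.449  0.364  0.952] r [-0.0001  0.0001 -0.0008] cur yaw 82.4
```

Call:
arm_command(deltas=[-0.12, 0.1, 0, 0, 0, 0, -0.26, 0.22, 0.05, 0, 0, 0, -0.4, 0.32, 0.12, 0, 0, 0, -0.449, 0.362, 0.25, 0, 0, -0.001, -0.449, 0.362, 0.42, 0, 0, -0.001, -0.449, 0.362, 0.6, 0, 0, -0.001, -0.449, 0.362, 0.75, 0, 0, -0.001, -0.449, 0.362, 0.85, 0, 0, -0.001, -0.449, 0.362, 0.91, 0, 0, -0.001, -0.449, 0.362, 0.935, 0, 0, -0.001, -0.449, 0.362, 0.943, 0, 0, -0.001, -0.449, 0.362, 0.943, 0, 0, -0.001, -0.449, 0.362, 0.943, 0, 0, -0.001])

```text
time: 33.4
ee_pos: [563.4, 177.9, 81.0]
orientation: [0.001, 0.064, 0.998, 0.0]
wrist_force: [1.0, -0.2, 0.2]
width: 85.3
finger_force: 0.0
```

Call:
arm_command(deltas=[0, 0, 0, 0, 0, 0, 0, 0, 0, 0, 0, 0, 0, 0, 0, 0, 0, 0, 0, 0, 0, 0, 0, 0, 0, 0, 0, 0, 0, 0, 0, 0, 0, 0, 0, 0, 0, 0, 0, 0, 0, 0, 0, 0, 0, 0, 0, 0], fingers=1, newtons=90)

```text
time: 34.2
ee_pos: [563.6, 178.0, 81.2]
orientation: [0.001, 0.064, 0.998, 0.0]
wrist_force: [-0.0, 0.6, 6.4]
width: 58.1
finger_force: 101.0
```

Call:
arm_command(deltas=[0, 0, -0.03, 0, 0, 0, 0, 0, -0.08, 0, 0, 0, 0, 0, -0.16, 0, 0, 0, 0, 0, -0.26, 0, 0, 0, 0, 0, -0.38, 0, 0, 0, 0, 0, -0.52, 0, 0, 0, 0, 0, -0.67, 0, 0, 0, 0, 0, -0.83, 0, 0, 0, 0, 0, -0.83, 0, 0, 0, 0, 0, -0.83, 0, 0, 0])

```text
time: 35.2
ee_pos: [563.2, 177.8, 180.8]
orientation: [0.001, 0.064, 0.998, 0.0]
wrist_force: [-1.2, 0.2, -5.0]
width: 58.4
finger_force: 100.0
```

Call:
arm_command(deltas=[0.05, -0.15, 0, 0, 0, 0, 0.12, -0.35, 0, 0, 0, 0, 0.18, -0.58, 0, 0, 0, 0, 0.24, -0.8, 0, 0, 0, 0, 0.29, -0.97, 0, 0, 0, 0])

```text
time: 35.7
ee_pos: [511.3, 65.5, 178.2]
orientation: [-0.002, 0.065, 0.998, -0.0]
wrist_force: [0.5, -0.7, -5.8]
width: 58.4
finger_force: 99.9
```

Call:
arm_command(deltas=[-0.03, -0.22, 0, 0, 0, 0, -0.06, -0.47, 0, 0, 0, 0, -0.095, -0.72, 0, 0, 0, 0, -0.127, -0.975, 0, 0, 0, 0])

```text
time: 36.1
ee_pos: [512.2, -52.1, 178.5]
orientation: [-0.001, 0.064, 0.998, 0.0]
wrist_force: [0.2, 0.3, -4.1]
width: 58.2
finger_force: 99.9
```

Call:
arm_command(deltas=[-0.03, -0.22, 0, 0, 0, 0, -0.06, -0.47, 0, 0, 0, 0, -0.095, -0.72, 0, 0, 0, 0, -0.127, -0.975, 0, 0, 0, 0])

```text
time: 36.5
ee_pos: [512.3, -170.0, 178.3]
orientation: [-0.001, 0.064, 0.998, 0.0]
wrist_force: [0.9, -0.6, -4.9]
width: 57.8
finger_force: 99.8
```

Call:
arm_command(deltas=[-0.03, -0.22, 0, 0, 0, 0, -0.06, -0.45, 0, 0, 0, 0, -0.095, -0.67, 0, 0, 0, 0, -0.12, -0.85, 0, 0, 0, 0, -0.127, -0.975, 0, 0, 0, 0, -0.127, -0.975, 0, 0, 0, 0, -0.127, -0.975, 0, 0, 0, 0])

```text
time: 37.2
ee_pos: [512.8, -286.5, 178.8]
orientation: [-0.001, 0.065, 0.998, 0.001]
wrist_force: [-0.1, 0.7, -5.2]
width: 58.3
finger_force: 99.8
```

```bash
python3 snap.py wm; python3 go.py 557.2 -392.2 175 79.5
```

```text
[ 432.1 -276.2  248.3] [ 0.313 -0.039 -0.949] [ 512.9 -286.   178.9]
[557.2, -392.2, 175.0] d [-0.48 -0.83  0.03] r [ 0.0005 -0.0006  0.0173] cur yaw 82.6
```

View pics/wm.png

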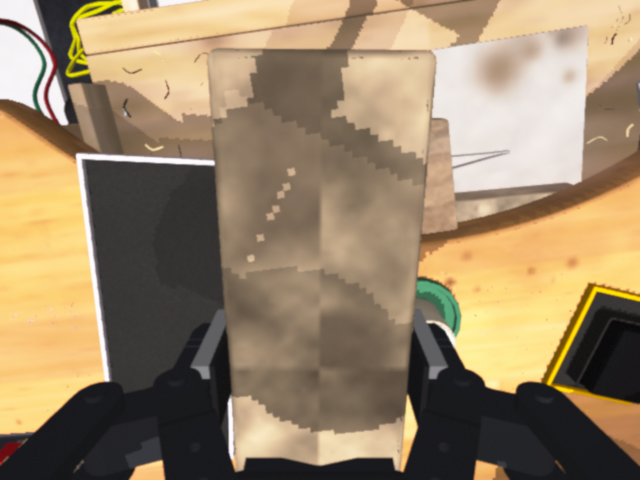

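Run:
```python
from m1 import *
p=pickle.load(open('wm.pkl','rb'));im=cv2.imread('pics/wm.png');h=cv2.cvtColor(im,cv2.COLOR_BGR2HSV)
m=((h[...,1]<45)&(h[...,2]>150))
L=[]
for v in range(165,365,5):
    r=np.where(m[v,70:125])[0]
    if len(r):L.append((70+r[0],v))
q=np.array([onplane(p,u,7)[:2] for u in L]);vx,vy,x0,y0=cv2.fitLine(q.astype(np.float32),cv2.DIST_HUBER,0,.01,.01).ravel();print('left edge dir',np.degrees(np.arctan2(vy,vx)),x0,y0)
N=[]
for u in range(90,205,5):
    r=np.where(m[145:175,u])[0]
    if len(r):N.append((u,145+r[0]))
k=np.array([onplane(p,u,7)[:2] for u in N]);wx,wy,x1,y1=cv2.fitLine(k.astype(np.float32),cv2.DIST_HUBER,0,.01,.01).ravel();print('near edge dir',np.degrees(np.arctan2(wy,wx)),len(N),len(L))
s=np.linalg.solve(np.array([[vx,-wx],[vy,-wy]]),[x1-x0,y1-y0]);c=np.array([x0,y0])+s[0]*np.array([vx,vy]);print('corner',c)
a=np.arctan2(vy,vx);a=a if np.cos(a)>0 else a+np.pi
U=np.array([np.cos(a),np.sin(a)]);W=np.array([-U[1],U[0]]);print('centre',c+U*108+W*43)
b=np.radians(82.6-90);B=np.array([np.cos(b),np.sin(b)]);Wb=np.array([-B[1],B[0]])
for u in((320,52),(320,49),(320,460)):print(((onplane(p,u,131.7)[:2]-[512.9,-286])@B).round(1))
for u in((212,60),(434,60)):print(((onplane(p,u,131.7)[:2]-[512.9,-286])@Wb).round(1), ((onplane(p,u,131.7)[:2]-[512.9,-286])@B).round(1))
```

```text
left edge dir -10.338431 521.28845 -428.90842
near edge dir 79.73594 23 40
corner [ 443.3343 -414.6877]
centre [ 557.2977  -391.76773]
-92.5
-93.2
39.0
-27.5 -90.6
28.9 -90.6
```

Call:
arm_command(deltas=[-0.08, -0.14, 0, 0, 0, 0.003, -0.19, -0.33, 0, 0, 0, 0.007, -0.31, -0.54, 0, 0, 0, 0.011, -0.42, -0.72, 0.03, 0, 0, 0.015, -0.47, -0.81, 0.1, 0, 0, 0.0168, -0.48, -0.83, 0.2, 0, 0, 0.0168, -0.48, -0.83, 0.32, 0, 0, 0.0168, -0.48, -0.83, 0.44, 0, 0, 0.0168, -0.48, -0.83, 0.53, 0, 0, 0.0168, -0.48, -0.83, 0.59, 0, 0, 0.0168, -0.48, -0.83, 0.61, 0, 0, 0.0168, -0.48, -0.83, 0.61, 0, 0, 0.0168, -0.48, -0.83, 0.61, 0, 0, 0.0168])

```text
time: 38.55
ee_pos: [558.3, -393.7, 107.3]
orientation: [0.001, 0.091, 0.996, -0.0]
wrist_force: [0.5, 0.1, -5.2]
width: 58.1
finger_force: 99.8
```

```bash
python3 go.py 557.3 -392.2 84.5 79.6; python3 snap.py wn
```

```text
[557.3, -392.2, 84.5] d [0.011 0.011 0.19 ] r [-0.0002  0.0004 -0.0001] cur yaw 79.6
[ 478.1 -379.1  176.5] [ 0.314 -0.058 -0.948] [ 558.4 -393.8  107.5]
```

View pics/wn.png

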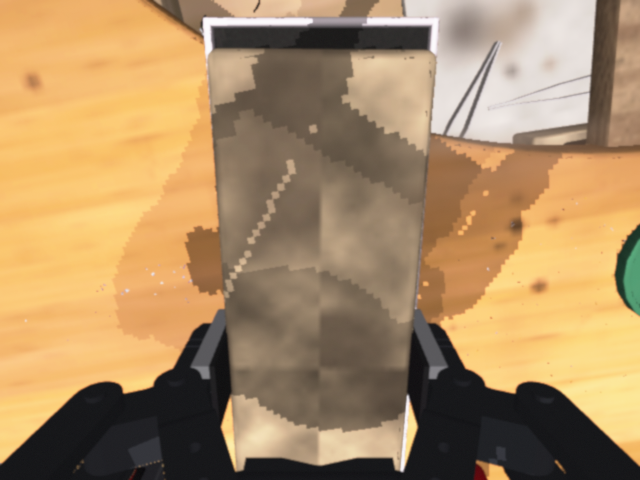

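The brick is over the long tray, edges parallel and laterally centred (tray columns 204–437, brick 210–435). I'll lower it slowly.

Call:
arm_command(deltas=[0.008, 0.009, 0.04, 0, 0, 0, 0.01, 0.011, 0.08, 0, 0, 0, 0.01, 0.011, 0.115, 0, 0, 0, 0.01, 0.011, 0.14, 0, 0, 0, 0.01, 0.011, 0.16, 0, 0, 0, 0.01, 0.011, 0.172, 0, 0, 0, 0.01, 0.011, 0.18, 0, 0, 0, 0.01, 0.011, 0.185, 0, 0, 0, 0.01, 0.011, 0.189, 0, 0, 0, 0.01, 0.011, 0.192, 0, 0, 0, 0.01, 0.011, 0.194, 0, 0, 0])

```text
time: 39.7
ee_pos: [557.0, -391.9, 84.2]
orientation: [-0.0, 0.091, 0.996, 0.0]
wrist_force: [-2.9, 0.7, 2.4]
width: 58.3
finger_force: 100.4
```

Seated (force rose from -5 N to +2 N). I'll release, lift, draw clear and check.

Call:
arm_command(deltas=[0, 0, 0.002, 0, 0, 0, 0, 0, 0.002, 0, 0, 0, 0, 0, 0, 0, 0, 0, 0, 0, 0, 0, 0, 0, 0, 0, 0, 0, 0, 0, 0, 0, 0, 0, 0, 0, 0, 0, 0, 0, 0, 0, 0, 0, -0.1, 0, 0, 0, 0, 0, -0.25, 0, 0, 0, 0, 0, -0.45, 0, 0, 0, 0, 0, -0.7, 0, 0, 0, 0, 0, -0.96, 0, 0, 0, 0, 0, -0.96, 0, 0, 0], fingers=0)

```text
time: 41.0
ee_pos: [560.2, -394.5, 206.9]
orientation: [0.006, 0.091, 0.996, -0.004]
wrist_force: [0.6, -0.2, -0.1]
width: 85.2
finger_force: 0.0
```

Call:
arm_command(deltas=[0.25, 0, -0.1, 0, 0, 0, 0.5, 0, -0.2, 0, 0, 0, 0.75, 0.1, -0.3, 0, 0, 0, 1, 0.2, -0.4, 0, 0, 0])

```text
time: 41.4
ee_pos: [442.0, -346.2, 247.3]
orientation: [0.0, 0.091, 0.996, -0.0]
wrist_force: [0.1, -0.7, -0.0]
width: 85.1
finger_force: 0.0
```

Call:
arm_command(deltas=[0.2, 0.25, 0, 0, 0, 0, 0.4, 0.5, 0, 0, 0, 0, 0.5, 0.75, 0, 0, 0, 0, 0.6, 1, 0, 0, 0, 0, 0.6, 1, 0, 0, 0, 0, 0.6, 1, 0, 0, 0, 0, 0.6, 1, 0, 0, 0, 0])

```text
time: 42.1
ee_pos: [394.7, -216.4, 247.1]
orientation: [0.001, 0.091, 0.996, -0.001]
wrist_force: [-0.1, 0.2, 0.3]
width: 85.2
finger_force: 0.0
```

Run:
```python
from cell import *
import cv2
cv2.imwrite('pics/top6.png',camera('top'));s=camera('side')
t=cv2.imread('pics/top6.png')
import numpy as np
cv2.imwrite('pics/end.png',np.vstack([cv2.resize(t[180:310,240:500],(780,390),interpolation=2),cv2.resize(s[180:340,200:520],(400,200),interpolation=2) if 0 else np.hstack([cv2.resize(s[180:350,230:510],(346,210),interpolation=2),np.zeros((210,434,3),np.uint8)])]))
```

```text
(no output)
```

View pics/end.png

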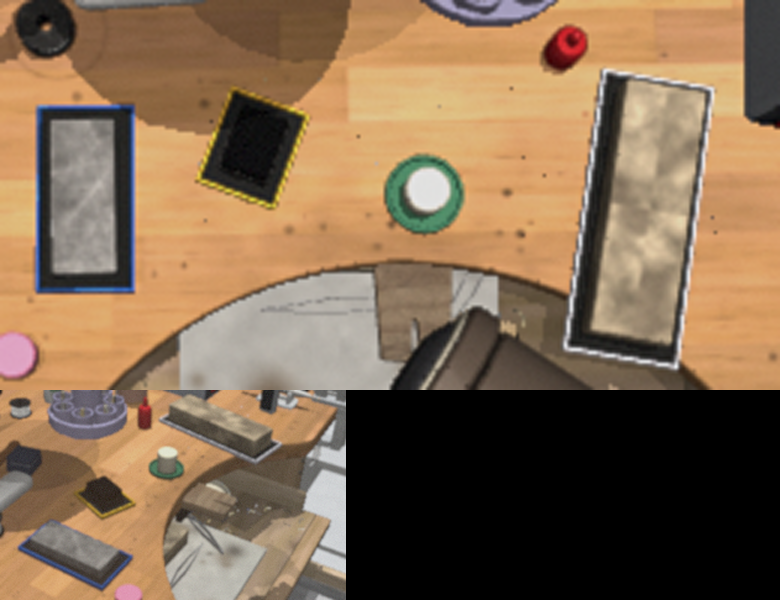

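All four pieces are in their trays, centred and square allowing for parallax, and the glue and spool are untouched.

```bash
python3 -c "
from cell import *
print(job_done())"
```

```text
the job is handed in; nothing more can be done
None
```

I took the pile apart from the top down and set the pot, charcoal block, steel block and firebrick in their matching trays; the last camera check showed each centred and flat, and the job is handed in at about 42 s with the glue bottle and spool untouched.

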